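# Hang the turner on the rail by its hole with the S-hook

### The arm

A 6-joint arm with a two-finger parallel gripper is mounted at the origin on the work surface. World frame = base frame: x ahead of the robot, y to its left, z up, the work surface at z = 0. Lengths are in m, angles in rad, forces in N, time in s.
With the tool pointing down it reaches from about 0.25 to 0.8 m from the base axis. Payload 8.5 kg.
Tool frame: the origin (TCP) lies between the finger pads; the fingertips stand 14 mm ahead of it and the grasp point (between the pads) lies 5 mm behind it; z points along the fingers, x is the direction in which the jaws open and shut, and the axes are right-handed (so a half turn about z gives the same grasp; the last joint's range is limited). The gripper opens to 85 mm and grips with 20 to 120 N. Pads are 22 mm wide; open, the fingers measure 114 mm over their backs; the gripper's body (76 mm by 85 mm) begins 54 mm behind the grasp point. The pads swing forward as they close: fully open they stand 13 mm farther back than shut.
Start: joints at [-1.341, 0.238, -0.013, 1.319, 0, 1.571], TCP at [0.12, -0.511, 0.21] pointing down, gripper open.
Joint ranges: [-2.66, 2.66], [-1.03, 1.9], [-1.14, 1.46], [-1.82, 2.27], [-1.45, 1.34], [-3.14, 3.14]. Speed limits (rad/s): [2.22, 2.22, 2.79, 3.14, 3.14, 3.14].

### API

Orientations are given as a unit quaternion [x, y, z, w].
In Python, from plant import robot gives the robot as it stands.
- The arm moves only by the tool play_rows, never from a script. Its arguments are lists of equal length, an entry for each row: "jaw": the finger opening in cm, from 0 to 8.54; "travel": the shift along the tool's x, y, z in cm, a list of three; "yaw": the turn about the tool's z in rad. A call has 1 to 20 rows; each row shifts and turns the commanded pose from where the row before left it, along the tool's axes as they then stand; what a row does not reach is not made up. A row lasts 1/10 s, in which the tool goes at most 50 mm and 8.59 degrees, less where a joint would pass 70% of its speed; a pose out of reach is approached as far as the arm can. A call with a gripper value outside its range is refused whole. The fingers move at their own pace and stop on an object; "grip_force" is the grip in N (left out, the last holds). Time passes only in rows, so rows that do not move let the fingers close. It gives the time, the measured TCP pose, the force and the opening at its end, in the units of the state.
- robot.get_state(): the state, without advancing time (a new reading comes with each control period).
- robot.snapshot(name): name is "side" or "top" or "wrist"; returns a dict with "pixels" (384x512x3 uint8, red, green, blue), "fx", "fy", "cx", "cy" (pixels), "R" (3x3) and "t" (3): a world point X has camera coordinates R X + t; the wrist camera has in their place "hand_eye" (4x4, takes a point from camera to tool coordinates, whose origin is the TCP and whose axes are the tool frame's). Camera axes: x right, y down, z forward; pixel columns grow to the right and rows downward; lengths in m; the calibration is good to about 2 mm. A picture is of the moment at which its call begins: read the wrist's pose just before it. There is no depth.
- robot.close_job(): hands the job in, once; it reports no verdict.
Trained networks look in a picture, given as the dict that the camera call returned (one of the last four; its "shot" number tells which), for a name from the list of things; names that differ only in an ending like _2 or _b are one class to them, and where a whole thing is asked for, a point or a joint stands for the part that bears it (a point fixed in the world has none). Each returns a list of dicts, best first, with "conf" (0 to 1); they miss things now and then, are a little off and sometimes report something else, mostly with a low value. They report only what shows in the picture. A call takes as long as a camera call. They do not tell look-alikes from the thing itself.
- robot.masks_of(picture, target): "pixels" (384x512 bool, what is visible of it) and "box" ([left, top, width, height] in pixels, round what is visible of it).
- robot.landmark_of(picture, target): "point" ([column, row] in pixels: a listed point, or the origin of a listed thing).
The state is a dict: "time_s": time; "qpos": joint angles; "joint_velocities": joint speeds; "joint_efforts": joint torques, N m; "ee_pos": TCP position; "tool_rot": TCP orientation; "ft_force": force on the tool from outside, world axes, zero at the start; "wrist_torque": the same for the moment, N m; "opening": opening from 0.0 (shut) to 1.0 (fully open).
Only numpy, scipy, OpenCV 4.12 (cv2) and the standard library are available. Lean on these libraries where they do the work, as an engineer would, in place of code of your own. Each camera call takes 0.05 s, during which the arm holds its last target.

### The job

Take the empty S-hook off the rail, work its lower end through the hanging hole of the turner standing in the white rack, draw the turner out of the rack with the hook and hang it on the same rail, left hanging freely and still. Go gently, with no more than a light push of a few newtons: feel for the hole instead of jabbing at the handle, never take hold of the turner with the fingers, and leave everything else where it is.

Things in the scene. Friction and masses are not known exactly. Their poses are not given: they have to be found in the camera images.
- rail_mid (a point): Middle of the fixed rail's bar: round steel bar 10 mm thick, about 380 mm long along y, centre line 285 mm above the table, on two end posts. x: level, square to the bar, away from the robot; z up. A fixed ladle (bowl 68 mm across) hangs from it 140 mm from here towards +y. Hang the hook within 80 mm of this point on the -y side or 40 mm on the +y side.
- hook_mid (a point): Middle of the loose S-hook (6 mm round steel wire, 112 mm high, 36 mm wide, 45 g), on its slanting straight shank; it starts hanging on the rail. z up, x along the plane of the S and away from the robot, y square to it (along the bar). Shank from (x,z) = (-15,+35) to (+15,-35) mm. Pinch it here across y, gripper leaning back about 40 degrees towards -x, so the fingers clear the bar.
- hook_upper (a point): Inside top of the hook's upper bend, 50 mm above hook_mid, where it sits on the bar. The wire's centre line is an arc of radius 15 mm about 12 mm below this point, from the shank at -x over the top to a free tip at (x,z) = (+13,-4.5) mm from here: it opens towards +x. Off the bar: up about 15 mm, then -x. Seated, hook_mid is 45 mm under the bar's centre line.
- hook_lower (a point): Inside bottom of the hook's lower bend, 50 mm below hook_mid, where a hung thing rests. Same arc as the upper one turned half round: centre 12 mm above this point, from the shank at +x under the bottom to a free tip at (x,z) = (-13,+4.5) mm (wire centre) from here. It opens towards -x; bottom to tip it is 13.5 mm high over the wire.
- blade (a point): Centre of the blade of the loose steel turner (70 mm wide along y, 72 mm high along z, 4 mm thick along x; about 110 g in all), standing blade-down in the rack's slot, 50 mm deep; it lifts out straight up. x: normal of the blade, away from the robot; z up along the turner. It can rock in its slot, about 7 mm to and fro (x) at the hole.
- rivet (a point): Rivet on the blade, 29 mm above blade, axes as blade. Flat black handle 5 mm thick: neck 20 mm wide, head 60 mm wide with its top 105 mm from here. The hanging hole in the head, 8.5 mm wide, 24 mm high, has its centre 85 mm from here. The stiff worn rivet lets the handle lean sideways up to 0.17 rad, unmeasured: the hole lies up to 14.5 mm to either side (y). 12 N sideways there moves it.
- rack: Fixed white plastic rack block, 60 x 120 mm and 58 mm high, origin under its centre; an upright slot 6.5 mm wide (x) and 73 mm long (y), 50 mm deep, holds the turner. x points away from the robot.
- bowl: Loose green bowl, 120 mm across, 55 mm high; origin under its centre. Leave alone.
- mixing_bowl: Loose steel bowl, 170 mm across, 70 mm high; origin under its centre. Leave alone.
- sauce: Loose red sauce bottle, 56 mm across, 150 mm high. Leave alone.
- spice: Loose glass jar, 48 mm across, 80 mm high. Leave alone.
- spatula: Loose spatula lying flat, 280 mm long. Leave alone.
- cup: Loose white cup, 72 mm across, 70 mm high. Leave alone.
Things that resemble listed ones, but are neither listed nor needed, are in the scene too. What is shaped like the part that bears blade but pink is not meant.

How it is judged:
By the outcome, as a careful person would: the job done as asked, in the order asked, and still so for the second after the job is handed in, with the robot touching nothing.
It also fails if it takes over 72 s, if anything falls off the work surface, if the arm or the gripper's body presses on something with over 40 N, if the wrist force passes 120 N, or if a joint passes its speed limit or range.

## Working session

There is one attempt and no reset: what is moved stays moved. The work goes in short steps, Python scripts to look and compute and a tool call to move; the robot and the scene stay as the last step left them, time stands still between calls to the robot, and variables do not carry over. Pictures are saved under pics/ and viewed, and the job is handed in when it is done.

Besides the shell and the picture viewer there is one more tool, called after "Call:" as name(argument=value, ...), one argument or row to a line, values as JSON. play_rows: Moves the arm, as the interface text tells. Its arguments: {"type":"object","properties":{"jaw":{"type":"array"},"travel":{"type":"array"},"yaw":{"type":"array"},"grip_force":{"type":"number"}},"required":["jaw","travel","yaw"]}

```bash
ls; mkdir -p pics; cat > h.py <<'E'
import numpy as np, cv2, pickle
from scipy.spatial.transform import Rotation as Rn
from plant import robot
def save(p,name,crop=None,s=1):
    im=p["pixels"][:,:,::-1]
    if crop: l,t,w,h=crop; im=im[t:t+h,l:l+w]
    im=cv2.resize(im,None,fx=s,fy=s,interpolation=cv2.INTER_CUBIC)
    cv2.imwrite("pics/"+name,im)
def ray(p,px):
    # static camera: returns origin,dir in world
    d=np.array([(px[0]-p["cx"])/p["fx"],(px[1]-p["cy"])/p["fy"],1.])
    if "R" in p:
        R=np.array(p["R"]);t=np.array(p["t"]); return -R.T@t, R.T@d/np.linalg.norm(d)
    H=np.array(p["hand_eye"]);st=p["st"];Rt=Rn.from_quat(st["tool_rot"]).as_matrix()
    return Rt@H[:3,3]+np.array(st["ee_pos"]), Rt@H[:3,:3]@d/np.linalg.norm(d)
def proj(p,X):
    if "R" in p: c=np.array(p["R"])@X+np.array(p["t"])
    else:
        H=np.array(p["hand_eye"]);st=p["st"];Rt=Rn.from_quat(st["tool_rot"]).as_matrix()
        c=H[:3,:3].T@(Rt.T@(np.array(X)-st["ee_pos"])-H[:3,3])
    return np.array([p["cx"]+p["fx"]*c[0]/c[2],p["cy"]+p["fy"]*c[1]/c[2]])
def snap(n):
    st=robot.get_state(); p=robot.snapshot(n); p["st"]=st; return p
def tri(rs):
    A=np.zeros((3,3));b=np.zeros(3)
    for o,d in rs:
        M=np.eye(3)-np.outer(d,d);A+=M;b+=M@o
    X=np.linalg.solve(A,b)
    return X,[float(np.linalg.norm((np.eye(3)-np.outer(d,d))@(X-o))) for o,d in rs]
def atplane(r,ax,v):
    o,d=r; return o+d*(v-o[ax])/d[ax]
E
python3 - <<'E'
from h import *
print(robot.get_state())
for n in ["side","top","wrist"]:
    p=snap(n); save(p,n+"0.png",None,1.5)
    print(n,{k:np.round(p[k],3).tolist() for k in p if k not in("pixels","st")})
    pickle.dump(p,open(n+"0.pkl","wb"))
    for t in ["rail_mid","hook_mid","hook_upper","hook_lower","blade","rivet","rack"]:
        r=robot.landmark_of(p,t)
        print(n,t,[(np.round(x["point"],1).tolist(),round(x["conf"],2)) for x in r[:4]])
E
```

```text
pics
{'time_s': 0.0, 'qpos': array([-1.34101372e+00,  2.38795456e-01, -1.42493700e-02,  1.31923563e+00,
       -3.85279661e-05,  1.57080074e+00]), 'joint_velocities': array([ 1.48488752e-03, -3.38107230e-04, -4.13100201e-05, -7.92100968e-04,
        6.49372253e-04,  6.29484908e-04]), 'joint_efforts': array([-2.50120378e-03, -5.38784623e+01,  3.46442771e+01,  1.81053998e-02,
       -1.12134626e-04, -5.32771821e-06]), 'ee_pos': array([ 0.11945975, -0.51075489,  0.20897188]), 'tool_rot': array([ 7.83505235e-01, -6.21384741e-01, -5.93384784e-04, -4.46012358e-04]), 'ft_force': array([-0.09185566, -0.64486751,  0.92615204]), 'wrist_torque': array([ 0.00443843,  0.03390516, -0.02663372]), 'opening': 0.9970779543472656}
side {'fx': 446.389, 'fy': 446.389, 'cx': 250.41, 'cy': 196.674, 'R': [[-0.846, -0.534, -0.015], [-0.378, 0.618, -0.689], [0.377, -0.577, -0.725]], 't': [0.453, 0.312, 1.213], 'shot': 1}
side rail_mid [([209.2, 148.8], 0.8)]
side hook_mid [([203.3, 168.4], 0.65)]
side hook_upper [([200.8, 156.3], 0.44)]
side hook_lower [([203.5, 180.3], 0.61)]
side blade [([258.2, 229.4], 0.7
[... 300 characters left out ...]
: 2}
top rail_mid [([255.0, 133.2], 0.96), ([251.7, 208.2], 0.41)]
top hook_mid [([242.0, 139.1], 0.44)]
top hook_upper [([241.8, 133.2], 0.47)]
top hook_lower [([245.9, 143.1], 0.47), ([242.6, 138.4], 0.39)]
top blade [([367.9, 179.3], 0.64), ([253.5, 204.3], 0.62)]
top rivet [([254.7, 205.4], 0.58), ([297.4, 195.7], 0.45)]
top rack [([255.1, 134.0], 0.64), ([253.1, 207.5], 0.63)]
wrist {'fx': 345.44, 'fy': 345.44, 'cx': 255.415, 'cy': 193.407, 'hand_eye': [[1.0, 0.0, 0.0, -0.0], [-0.0, 0.945, 0.327, -0.085], [-0.0, -0.327, 0.945, -0.164], [0.0, 0.0, 0.0, 1.0]], 'shot': 3}
wrist rail_mid []
wrist hook_mid []
wrist hook_upper []
wrist hook_lower []
wrist blade []
wrist rivet []
wrist rack []
```

View pics/side0.png

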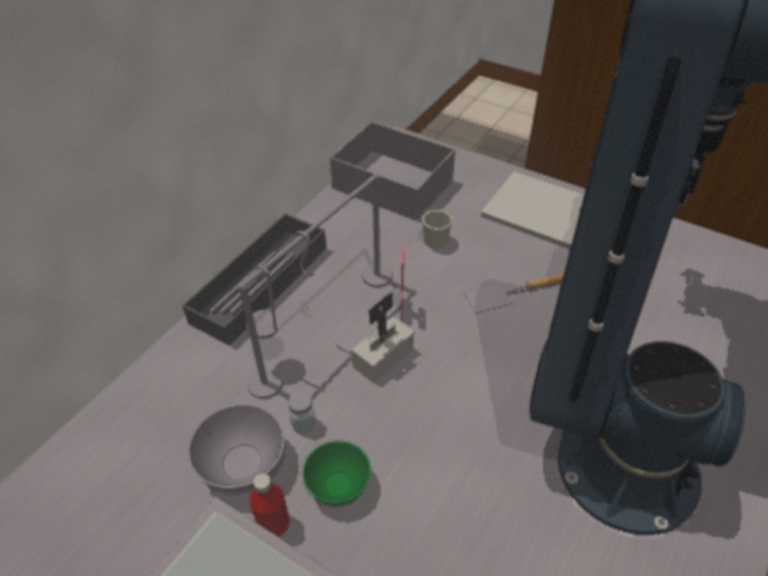

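View pics/top0.png

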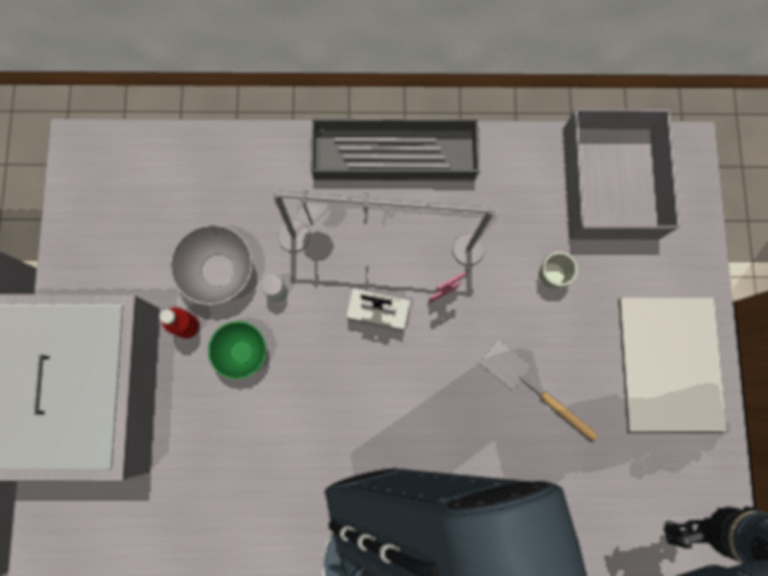

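Side view: rail with hook around (203,168) (native pixels), ladle left of it, and the black turner in the white rack at (255,215). A pink decoy stands at (268,190). Next I triangulate these and take enlarged crops.

```bash
python3 - <<'E'
from h import *
s=pickle.load(open("side0.pkl","rb"));t=pickle.load(open("top0.pkl","rb"))
save(s,"s_crop.png",(120,100,180,150),4.4); save(t,"t_crop.png",(170,110,180,120),4.4)
pts={"rail":((209.2,148.8),(255,133.2)),"hmid":((203.3,168.4),(242,139.1)),"hup":((200.8,156.3),(241.8,133.2)),"hlow":((203.5,180.3),(245.9,143.1)),"blade":((258.2,229.4),(253.5,204.3)),"rivet":((256.1,224.7),(254.7,205.4)),"rack":((258.2,239.4),(253.1,207.5))}
for k,(a,b) in pts.items():
    X,e=tri([ray(s,a),ray(t,b)]); print(k,X.round(4),np.round(e,4))
for px in [(186,131),(328,142)]: print("post",px,atplane(ray(t,px),2,.285))
print("hook on z=.290 top",atplane(ray(t,(241.8,133.2)),2,.29))
print("rail end side px z285", [atplane(ray(s,q),2,.285) for q in [(160,193),(251,118)]])
E
```

```text
rail [0.6626 0.0101 0.2928] [0.0018 0.0018]
hmid [0.6617 0.0448 0.2461] [0.0011 0.0011]
hup [0.6645 0.0452 0.2901] [0.0006 0.0006]
hlow [0.6715 0.0354 0.1854] [0.0016 0.0016]
blade [0.51   0.0084 0.0368] [0.0071 0.0071]
rivet [0.51   0.0076 0.056 ] [0.0002 0.0002]
rack [ 0.5083  0.0093 -0.0112] [0.006 0.006]
post (186, 131) [0.67251318 0.19260415 0.285     ]
post (328, 142) [ 0.6430674  -0.18170219  0.285     ]
hook on z=.290 top [0.66513792 0.04545571 0.29      ]
rail end side px z285 [array([0.67221649, 0.20869556, 0.285     ]), array([ 0.64234546, -0.17958185,  0.285     ])]
```

View pics/s_crop.png

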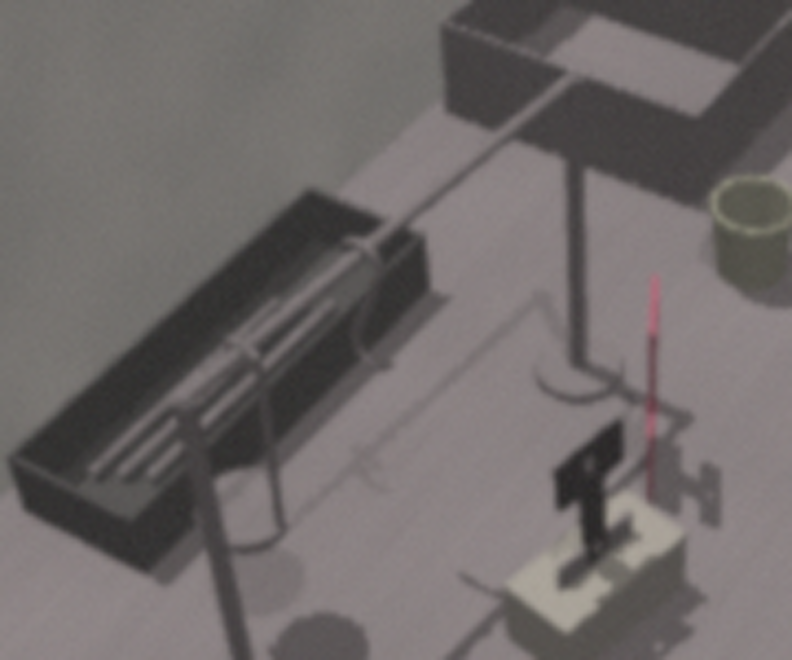

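View pics/t_crop.png

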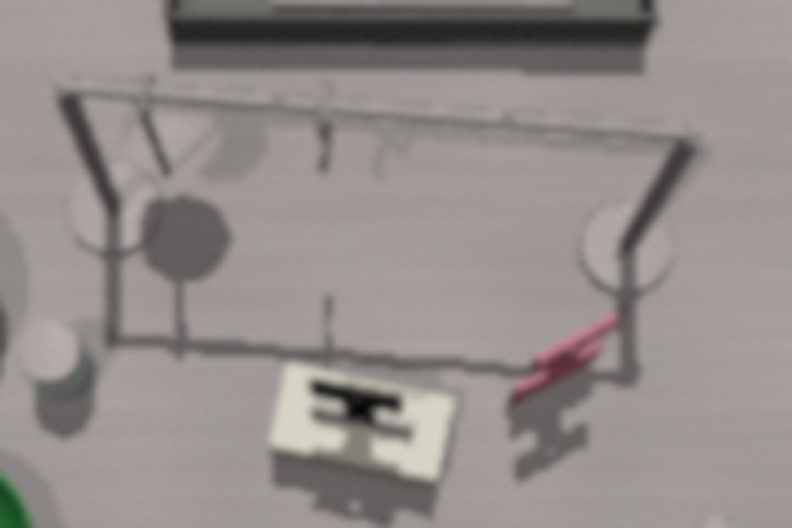

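Call:
play_rows(
  jaw=[8.5,8.5,8.5,8.5,8.5,8.5,8.5,8.5,8.5,8.5,8.5,8.5,8.5,8.5,8.5,8.5,8.5,8.5,8.5,8.5],
  travel=[
    [0,0,-1],
    [-2.2,-2.8,-0.6],
    [-2.2,-2.8,-0.6],
    [-2.2,-2.8,-0.6],
    [-2.2,-2.8,-0.6],
    [-2.2,-2.8,-0.6],
    [-2.2,-2.8,-0.6],
    [-2.2,-2.8,-0.6],
    [-2.2,-2.8,-0.6],
    [-2.2,-2.8,-0.6],
    [-2.2,-2.8,-0.6],
    [-2.2,-2.8,-0.6],
    [-2.2,-2.8,-0.6],
    [-2.2,-2.8,-0.6],
    [-2.2,-2.8,-0.6],
    [-2.2,-2.8,-0.6],
    [-2.2,-2.8,-0.6],
    [-2.2,-2.8,-0.6],
    [-2.2,-2.8,-0.6],
    [-2.2,-2.8,-0.6],
  ],
  yaw=[0,0,0,0,0,0,0,0,0,0,0,0,0,0,0,0,0,0,0,0],
)

```text
time_s: 3.2
ee_pos: [0.5431, 0.0184, 0.3347]
tool_rot: [0.784, -0.621, 0.0, -0.0]
ft_force: [0.2, -0.1, 0.0]
opening: 0.997
```

Call:
play_rows(
  jaw=[8.5,8.5,8.5,8.5,8.5,8.5,8.5,8.5,8.5,8.5,8.5,8.5,8.5,8.5,8.5,8.5,8.5,8.5,8.5,8.5],
  travel=[
    [0,0,0],
    [0,0,0],
    [0,0,0],
    [0,0,0],
    [0,0,0],
    [0,0,0],
    [0,0,0],
    [0,0,0],
    [0,0,0],
    [0,0,0],
    [0,0,0],
    [0,0,0],
    [0,0,0],
    [0,0,0],
    [0,0,0],
    [0,0,0],
    [0,0,0],
    [0,0,0],
    [0,0,0],
    [0,0,0],
  ],
  yaw=[-0.142,-0.142,-0.142,-0.142,-0.142,-0.142,-0.142,-0.142,-0.142,-0.142,-0.142,-0.142,-0.142,-0.142,-0.142,-0.142,-0.142,-0.142,-0.142,-0.142],
)

```text
time_s: 5.2
ee_pos: [0.5424, 0.017, 0.3344]
tool_rot: [0.73, 0.683, 0.0, 0.0]
ft_force: [-0.6, 0.2, -0.3]
opening: 0.994
```

```bash
python3 - <<'E'
from h import *
p=snap("wrist"); pickle.dump(p,open("w1.pkl","wb")); save(p,"w1.png",None,1.5)
print(p["st"]["qpos"].round(3), Rn.from_quat(p["st"]["tool_rot"]).as_matrix().round(3))
for t in ["rail_mid","hook_mid","hook_upper","hook_lower","blade","rivet","rack"]:
    print(t,[(np.round(x["point"],1).tolist(),round(x["conf"],2)) for x in robot.landmark_of(p,t)[:3]])
E
```

```text
[0.031 0.263 0.337 1.643 0.    0.097] [[ 0.066  0.998  0.001]
 [ 0.998 -0.066  0.   ]
 [ 0.     0.001 -1.   ]]
rail_mid [([257.9, 348.9], 0.62), ([289.3, 282.1], 0.48)]
hook_mid [([292.2, 316.1], 0.86)]
hook_upper [([298.7, 355.7], 0.65), ([463.0, 33.6], 0.52)]
hook_lower [([288.4, 282.5], 0.67)]
blade [([254.9, 120.9], 0.82), ([148.5, 148.2], 0.69)]
rivet [([150.9, 153.7], 0.84), ([254.1, 119.7], 0.64)]
rack [([252.8, 115.0], 0.8)]
```

View pics/w1.png

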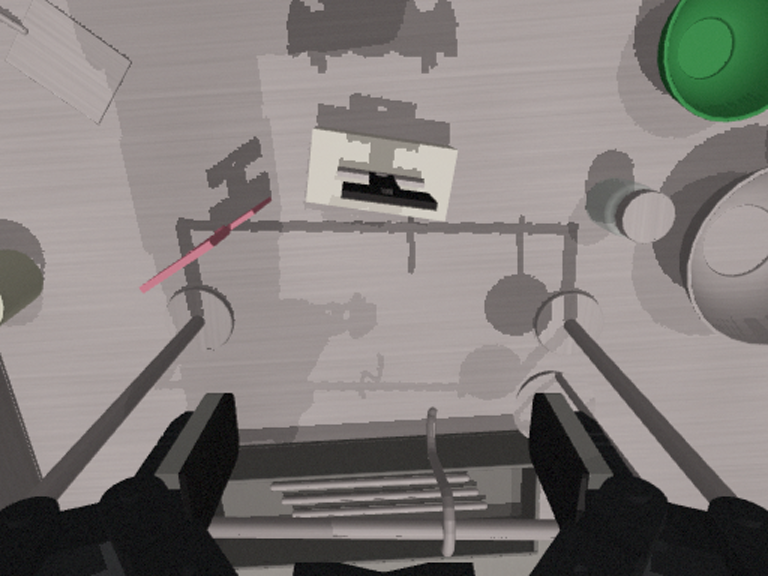

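Wrist view: hook seen from the robot side. Its lower tip is near (288,273) native, the shank runs down to the bar, and the top is near (298,365). The black turner is in the white rack near (255,122). The pink look-alike near (137,165) is not meant. The black one in the white rack fits.

```bash
python3 - <<'E'
from h import *
s=pickle.load(open("side0.pkl","rb"));t=pickle.load(open("top0.pkl","rb"));w=pickle.load(open("w1.pkl","rb"))
save(w,"w1_hook.png",(250,250,120,134),4.4); save(w,"w1_turn.png",(195,75,120,80),6)
for n,px,z in [("mid",(292.2,316.1),.24),("up",(298.7,355.7),.29),("low",(288.4,282.5),.19),("barL",(143,351.5),.285),("barR",(371,352.7),.285),("tip",(288,273.5),.1945)]:
    print(n,atplane(ray(w,px),2,z).round(4))
P={"hmid":((203.3,168.4),(242,139.1),(292.2,316.1)),"hup":((200.8,156.3),(241.8,133.2),(298.7,355.7)),"hlow":((203.5,180.3),(245.9,143.1),(288.4,282.5)),"blade":((258.2,229.4),(253.5,204.3),(254.9,120.9)),"rivet":((256.1,224.7),(254.7,205.4),(254.1,119.7)),"rack":((258.2,239.4),(253.1,207.5),(252.8,115))}
for k,(a,b,c) in P.items():
    X,e=tri([ray(s,a),ray(t,b),ray(w,c)]); print(k,X.round(4),np.round(e,4))
E
```

```text
mid [0.6668 0.0423 0.24  ]
up [0.6632 0.0424 0.29  ]
low [0.6648 0.0435 0.19  ]
barL [ 0.6561 -0.0777  0.285 ]
barR [0.6688 0.099  0.285 ]
tip [0.6511 0.0431 0.1945]
hmid [0.6627 0.0435 0.2446] [0.0009 0.0019 0.0015]
hup [0.6653 0.0439 0.2882] [0.0004 0.0017 0.0013]
hlow [0.6683 0.0393 0.1891] [0.002  0.0046 0.005 ]
blade [0.5113 0.0127 0.0412] [0.0105 0.0049 0.0075]
rivet [0.5097 0.0122 0.0614] [0.0024 0.0044 0.006 ]
rack [ 0.5099  0.0117 -0.0093] [0.0086 0.0037 0.0055]
```

View pics/w1_hook.png

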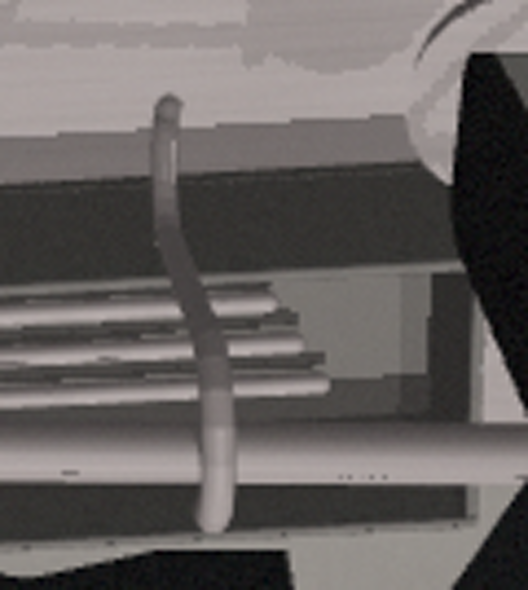

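View pics/w1_turn.png

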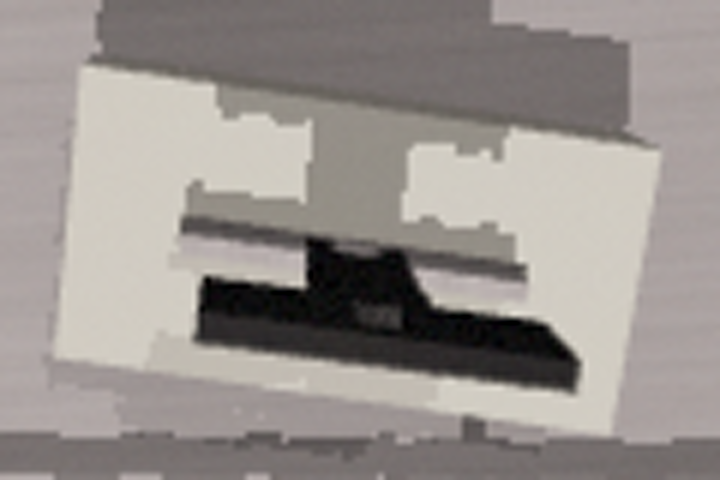

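Call:
play_rows(
  jaw=[8.5,8.5,6,5,5,5,5,5,5],
  travel=[
    [1.6,2,0],
    [1.6,2,0],
    [0,0,1.1],
    [0,0,1.1],
    [0,0,1.1],
    [0,0,1.1],
    [0,0,1.1],
    [0,0,1.1],
    [0,0,0],
  ],
  yaw=[0,0,0,0,0,0,0,0,0],
)

```text
time_s: 6.5
ee_pos: [0.5839, 0.046, 0.266]
tool_rot: [0.732, 0.681, -0.001, -0.001]
ft_force: [-0.2, 0.1, 0.4]
opening: 0.589
```

```bash
python3 - <<'E'
from h import *
p=snap("wrist"); pickle.dump(p,open("w2.pkl","wb")); save(p,"w2.png",None,1.5)
print(p["st"]["ee_pos"],p["st"]["ft_force"])
E
```

```text
[0.58385791 0.04597871 0.26598351] [-0.16448661  0.07880932  0.37965485]
```

View pics/w2.png

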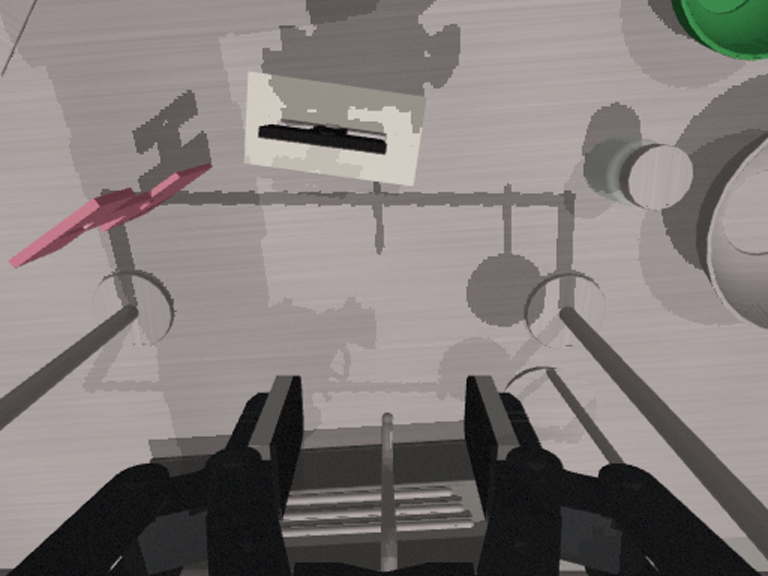

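Call:
play_rows(
  jaw=[5,5,5,5,5,5],
  travel=[
    [0.15,1.5,0],
    [0,1.5,0],
    [0,1.5,0],
    [0,0.5,0],
    [0,0.3,0],
    [0,0,0],
  ],
  yaw=[0,0,0,0,0,0],
)

```text
time_s: 7.15
ee_pos: [0.6375, 0.0438, 0.2677]
tool_rot: [0.732, 0.681, -0.0, -0.0]
ft_force: [-0.7, -0.2, 0.7]
opening: 0.586
```

```bash
python3 - <<'E'
from h import *
p=snap("wrist"); pickle.dump(p,open("w3.pkl","wb")); save(p,"w3.png",None,1.5)
q=snap("side"); save(q,"s3.png",(140,80,120,120),5)
print(p["st"]["ee_pos"],p["st"]["ft_force"])
E
```

```text
[0.63748317 0.04376968 0.26767938] [-0.66228597 -0.24232959  0.71383329]
```

View pics/w3.png

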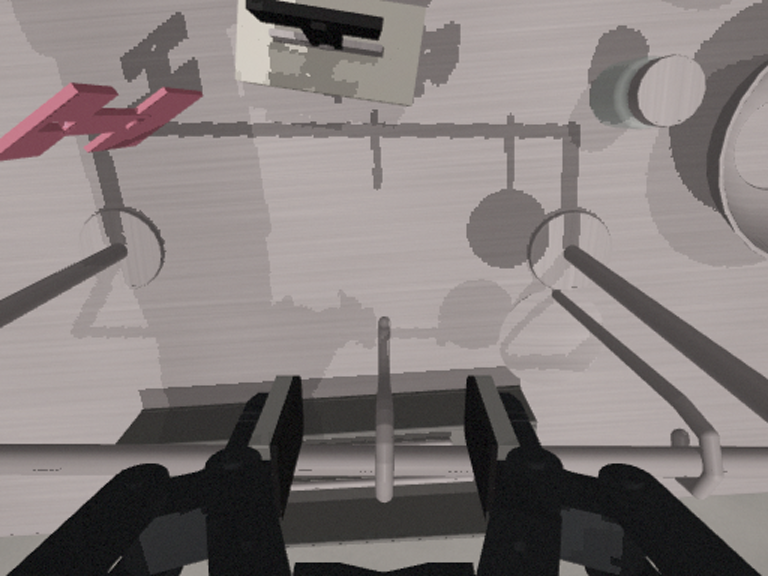

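View pics/s3.png

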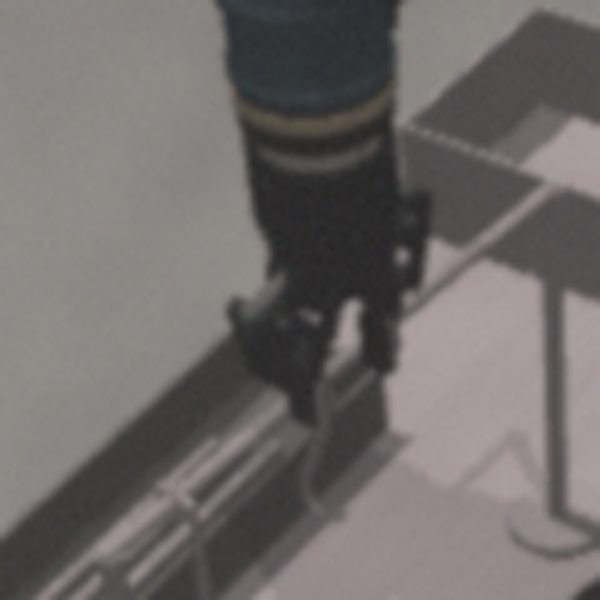

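```bash
python3 - <<'E'
from h import *
w=pickle.load(open("w3.pkl","rb"))
for r in [(256,297.5),(256,308),(256,318.5),(20,306),(440,308)]:print(r,atplane(ray(w,r),2,.285).round(4))
E
```

```text
(256, 297.5) [0.6593 0.0427 0.285 ]
(256, 308) [0.6656 0.0423 0.285 ]
(256, 318.5) [0.672  0.0418 0.285 ]
(20, 306) [ 0.6558 -0.0769  0.285 ]
(440, 308) [0.6722 0.1354 0.285 ]
```

Call:
play_rows(
  jaw=[5,5,5],
  travel=[
    [0,0.2,0],
    [0,0.1,0],
    [0,0,0],
  ],
  yaw=[0,0,0],
)

```text
time_s: 7.55
ee_pos: [0.6405, 0.0436, 0.2677]
tool_rot: [0.732, 0.681, 0.0, 0.0]
ft_force: [0.0, -0.4, -0.9]
opening: 0.588
```

Call:
play_rows(
  jaw=[5,5,5],
  travel=[
    [0,0.1,0],
    [0,0.1,0],
    [0,0,0],
  ],
  yaw=[0,0,0],
)

```text
time_s: 7.85
ee_pos: [0.6426, 0.0434, 0.2675]
tool_rot: [0.732, 0.681, 0.0, -0.0]
ft_force: [-0.3, -0.3, 0.4]
opening: 0.583
```

Call:
play_rows(
  jaw=[5,5,5],
  travel=[
    [0,0.1,0],
    [0,0.1,0],
    [0,0,0],
  ],
  yaw=[0,0,0],
)

```text
time_s: 8.15
ee_pos: [0.6447, 0.0433, 0.2675]
tool_rot: [0.732, 0.681, 0.0, -0.0]
ft_force: [-0.5, -0.3, -0.0]
opening: 0.585
```

Call:
play_rows(
  jaw=[5,5],
  travel=[
    [0,0.1,0],
    [0,0,0],
  ],
  yaw=[0,0],
)

```text
time_s: 8.35
ee_pos: [0.6456, 0.0432, 0.2676]
tool_rot: [0.732, 0.681, 0.0, -0.0]
ft_force: [-0.4, -0.3, 0.3]
opening: 0.587
```

Call:
play_rows(
  jaw=[5,5],
  travel=[
    [0,0.1,0],
    [0,0,0],
  ],
  yaw=[0,0],
)

```text
time_s: 8.55
ee_pos: [0.6466, 0.0431, 0.2676]
tool_rot: [0.732, 0.681, 0.0, -0.0]
ft_force: [0.0, -0.1, -0.2]
opening: 0.582
```

Call:
play_rows(
  jaw=[3,2,1,0,0,0,0,0,0,0],
  travel=[
    [0,0,0],
    [0,0,0],
    [0,0,0],
    [0,0,0],
    [0,0,0],
    [0,0,0],
    [0,0,0],
    [0,0,0],
    [0,0,0],
    [0,0,0],
  ],
  yaw=[0,0,0,0,0,0,0,0,0,0],
  grip_force=80,
)

```text
time_s: 9.55
ee_pos: [0.6463, 0.0431, 0.2677]
tool_rot: [0.732, 0.681, -0.0, -0.0]
ft_force: [-3.9, -0.3, 2.7]
opening: -0.002
```

```bash
python3 - <<'E'
from h import *
p=snap("wrist"); pickle.dump(p,open("w4.pkl","wb")); save(p,"w4.png",(100,150,300,234),2.6)
q=snap("side"); save(q,"s4.png",(140,80,120,120),5)
print(p["st"]["ee_pos"],p["st"]["ft_force"],p["st"]["opening"])
E
```

```text
[0.64634135 0.0431236  0.26771851] [-3.9409592  -0.25901604  2.70910682] -0.0017687139136019375
```

View pics/w4.png

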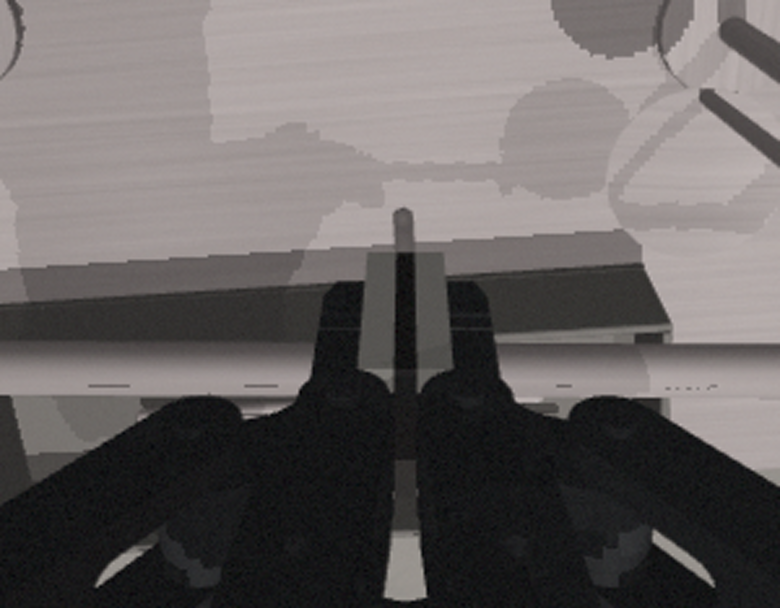

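View pics/s4.png

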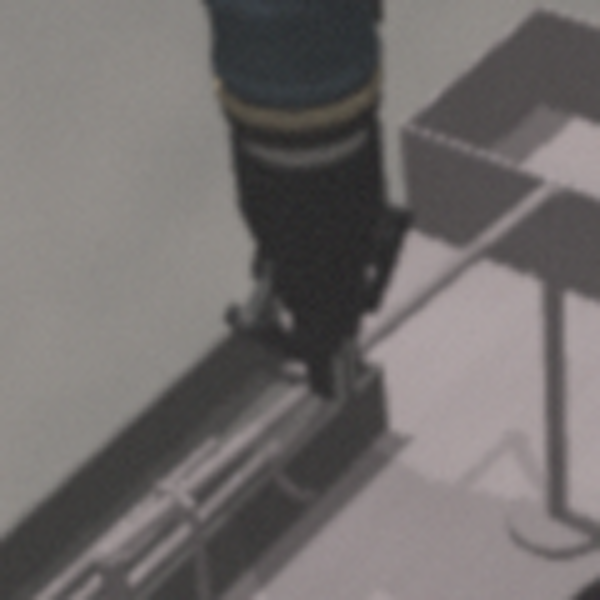

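Call:
play_rows(
  jaw=[0,0,0,0],
  travel=[
    [0,0,-0.2],
    [0,0,-0.3],
    [0,0,-0.3],
    [0,0,0],
  ],
  yaw=[0,0,0,0],
)

```text
time_s: 10.05
ee_pos: [0.647, 0.0431, 0.2762]
tool_rot: [0.732, 0.681, 0.0, 0.0]
ft_force: [0.3, 0.1, 0.4]
opening: -0.003
```

```bash
python3 - <<'E'
from h import *
p=snap("wrist"); pickle.dump(p,open("w5.pkl","wb")); save(p,"w5.png",(180,200,150,150),4)
q=snap("side"); save(q,"s5.png",(140,80,120,120),5)
print(p["st"]["ee_pos"],p["st"]["ft_force"],p["st"]["opening"])
E
```

```text
[0.64700521 0.04310991 0.27619185] [0.27833224 0.07330107 0.36542974] -0.0031275067732162228
```

View pics/w5.png

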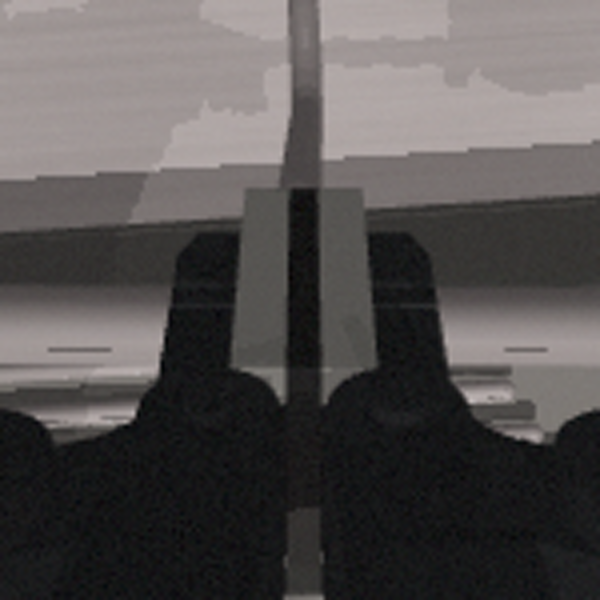

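View pics/s5.png

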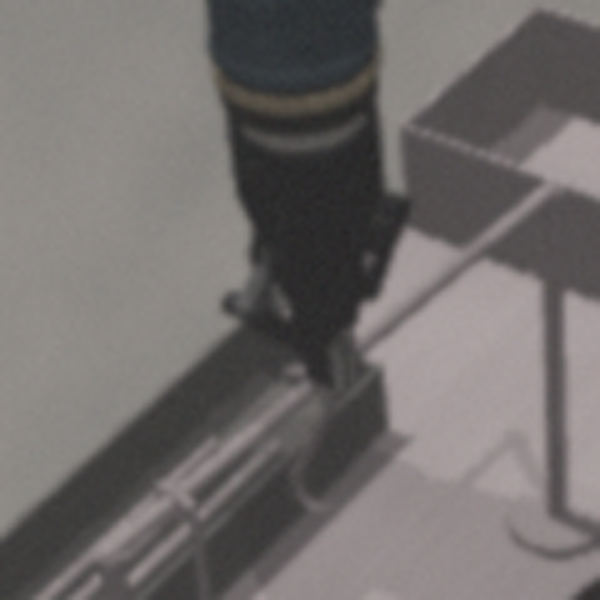

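Call:
play_rows(
  jaw=[0,0,0],
  travel=[
    [0,0,-0.3],
    [0,0,-0.3],
    [0,0,0],
  ],
  yaw=[0,0,0],
)

```text
time_s: 10.45
ee_pos: [0.6467, 0.0431, 0.2822]
tool_rot: [0.732, 0.681, 0.0, 0.0]
ft_force: [0.3, -0.5, 0.2]
opening: 0.003
```

```bash
python3 - <<'E'
from h import *
p=snap("wrist"); pickle.dump(p,open("w6.pkl","wb")); save(p,"w6.png",(180,200,150,150),4)
q=snap("side"); save(q,"s6.png",(170,120,60,70),8)
print(p["st"]["ee_pos"],p["st"]["ft_force"],p["st"]["opening"])
for y in (-11,11):
  for z in (14,-24): 
    H=np.array(p["hand_eye"]);X=np.array([0,y,z])/1000;c=H[:3,:3].T@(X-H[:3,3]);print(y,z,p["cy"]+p["fy"]*c[1]/c[2],.006*345/c[2])
E
```

```text
[0.64671255 0.04312995 0.28218139] [ 0.30066884 -0.4982023   0.15922727] 0.0034741128565762627
-11 14 213.0928167264007 10.77234447327985
-11 -24 245.06819001488623 13.248482174276964
11 14 248.4135727646495 10.383909343536397
11 -24 286.7443546627928 12.665781530176936
```

View pics/w6.png

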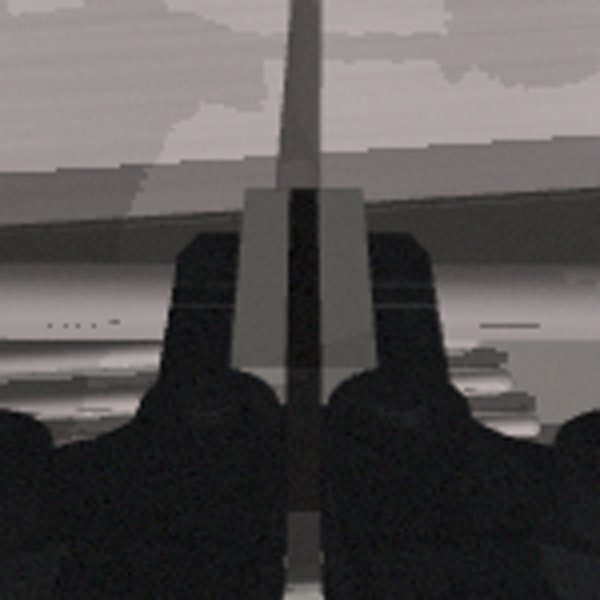

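View pics/s6.png

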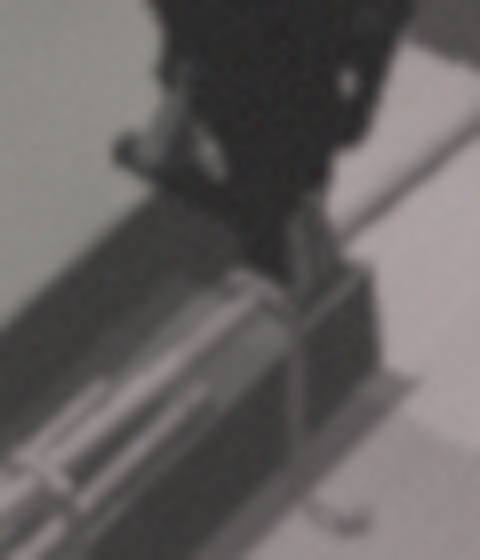

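```bash
python3 - <<'E'
from h import *
ims=[pickle.load(open(f"w{i}.pkl","rb"))["pixels"][60:330,170:340,::-1] for i in (3,4,5,6)]
im=np.hstack(ims); cv2.imwrite("pics/cmp.png",cv2.resize(im,(800,320),interpolation=cv2.INTER_CUBIC))
q=snap("top"); save(q,"t6.png",(205,110,80,60),8)
E
```

```text
(no output)
```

View pics/cmp.png

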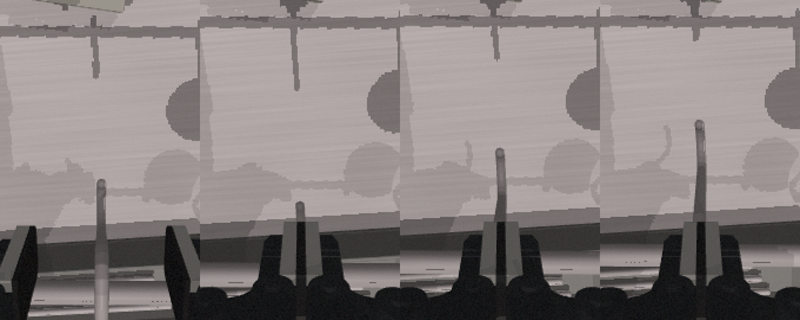

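View pics/t6.png

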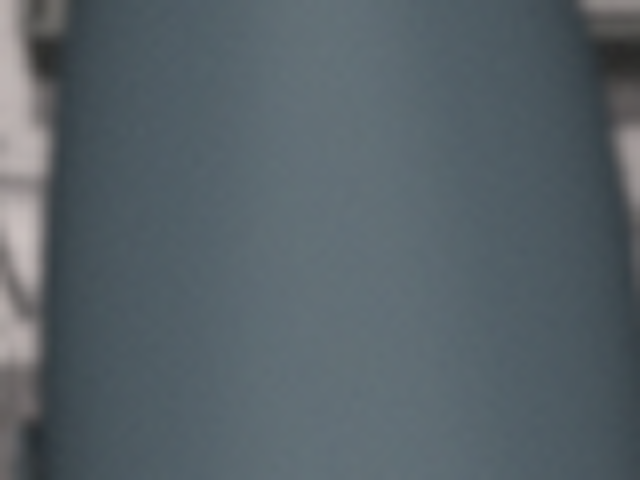

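```bash
python3 - <<'E'
from h import *
q=snap("side"); st=q["st"]; e=st["ee_pos"]; print(e)
for dz in (-.014,.026):
  for dx in (-.011,0,.011): print(dz,dx,proj(q,e+np.array([dx,0,dz])).round(1))
print("bar",proj(q,np.array([.6632,.0431,.285])).round(1),proj(q,np.array([.6632,.0431,.296])).round(1))
save(q,"s7.png",(170,110,80,80),8)
p=snap("wrist");pickle.dump(p,open("w7.pkl","wb"));save(p,"w7.png",(170,60,170,270),2.2)
E
```

```text
[0.64652064 0.04314178 0.28160667]
-0.014 -0.011 [210.2 165.6]
-0.014 0 [207.  164.2]
-0.014 0.011 [203.8 162.8]
0.026 -0.011 [209.  154.6]
0.026 0 [205.7 153.2]
0.026 0.011 [202.5 151.8]
bar [201.6 157.4] [201.2 154.4]
```

View pics/s7.png

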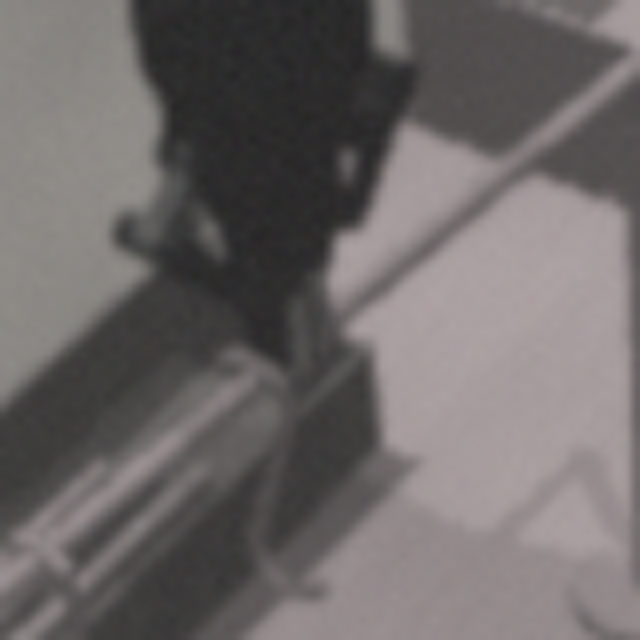

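View pics/w7.png

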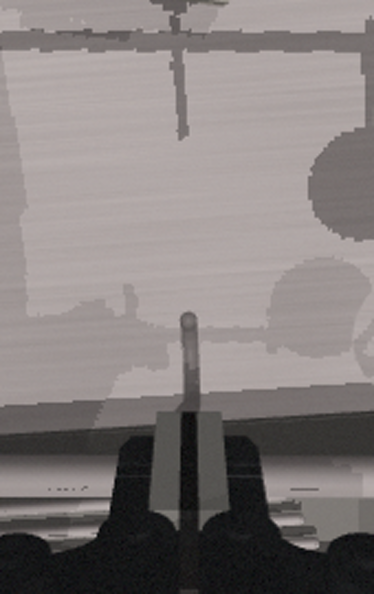

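The hook was not gripped. The fingers are fully shut (opening 0) and the hook swings freely on the bar. Projected into the side view, the fingertips sit about 20 mm higher than I assumed. I'll back off and measure the finger geometry.

Call:
play_rows(
  jaw=[0,0,0,0,0],
  travel=[
    [0,-2,0],
    [0,-2,0],
    [0,-2,0],
    [0,-2,0],
    [0,0,0],
  ],
  yaw=[0,0,0,0,0],
)

```text
time_s: 11.2
ee_pos: [0.5648, 0.049, 0.2825]
tool_rot: [0.732, 0.681, 0.0, -0.0]
ft_force: [-0.6, -0.0, -0.1]
opening: -0.002
```

```bash
python3 - <<'E'
from h import *
q=snap("side"); st=q["st"]; e=st["ee_pos"]; print(e)
M=Rn.from_quat(st["tool_rot"]).as_matrix()
im=cv2.resize(q["pixels"][90:190,160:260,::-1],None,fx=6,fy=6,interpolation=cv2.INTER_CUBIC)
for z in (.014,-.005,-.026):
  for y in (-.011,.011):
    u=proj(q,e+M@np.array([0,y,z])); print(z,y,u.round(1)); cv2.circle(im,tuple(int(v) for v in ((u-[160,90])*6)),3,(0,0,255),-1)
cv2.imwrite("pics/s8.png",im)
t=snap("top"); save(t,"t8.png",(205,110,80,80),6)
p=snap("wrist");pickle.dump(p,open("w8.pkl","wb"));save(p,"w8.png",None,1.5)
E
```

```text
[0.56483719 0.0489724  0.28249386]
0.014 -0.011 [233.4 177.5]
0.014 0.011 [227.  174.2]
-0.005 -0.011 [233.1 172.3]
-0.005 0.011 [226.6 169. ]
-0.026 -0.011 [232.8 166.5]
-0.026 0.011 [226.2 163.2]
```

View pics/s8.png

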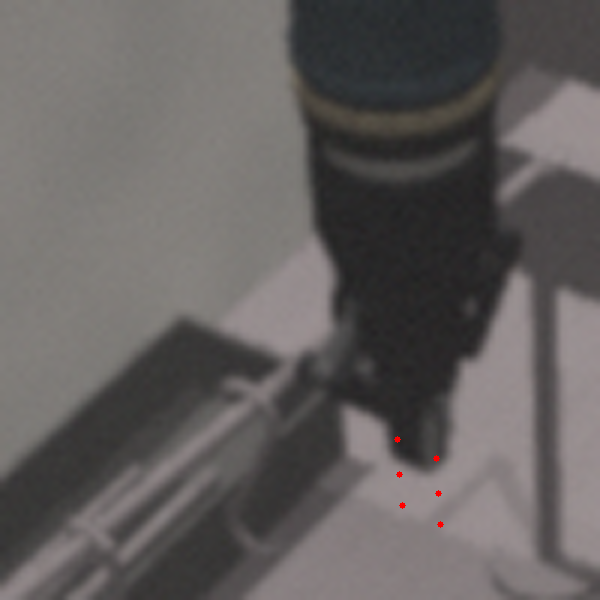

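View pics/w8.png

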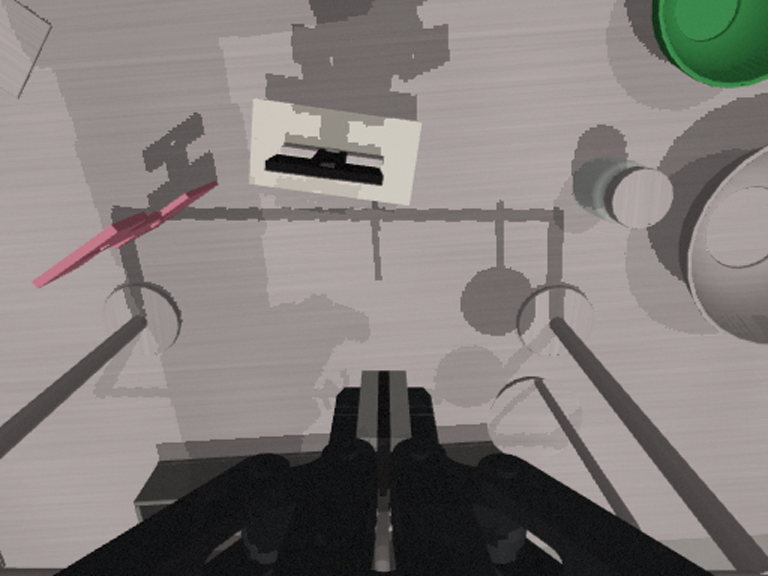

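The side overlay and the wrist view agree: the real fingertips stand about 24 mm behind the reported TCP, not 14 mm ahead, so my pinch was about 38 mm too high. I'll correct for this with TCP z at about 0.230.

Call:
play_rows(
  jaw=[5,5,5,5,5,5,5,5,5,5,5,5],
  travel=[
    [0,0,0],
    [0,0,1],
    [0,0,1],
    [0,0,1],
    [0,0,1],
    [0,0,1.2],
    [0,1.5,0],
    [0,1.5,0],
    [0,1.5,0],
    [0,1.5,0],
    [0,1,0],
    [0,0,0],
  ],
  yaw=[0,0,0,0,0,0,0,0,0,0,0,0],
)

```text
time_s: 12.55
ee_pos: [0.6372, 0.0437, 0.2285]
tool_rot: [0.732, 0.681, -0.0, -0.0]
ft_force: [0.5, 0.1, 0.0]
opening: 0.584
```

```bash
python3 - <<'E'
from h import *
p=snap("wrist"); pickle.dump(p,open("w9.pkl","wb")); save(p,"w9.png",None,1.5)
print(p["st"]["ee_pos"],p["st"]["ft_force"])
q=snap("side"); save(q,"s9.png",(160,90,100,100),6)
E
```

```text
[0.63724202 0.04374178 0.22851291] [0.48306075 0.06345687 0.02787751]
```

View pics/w9.png

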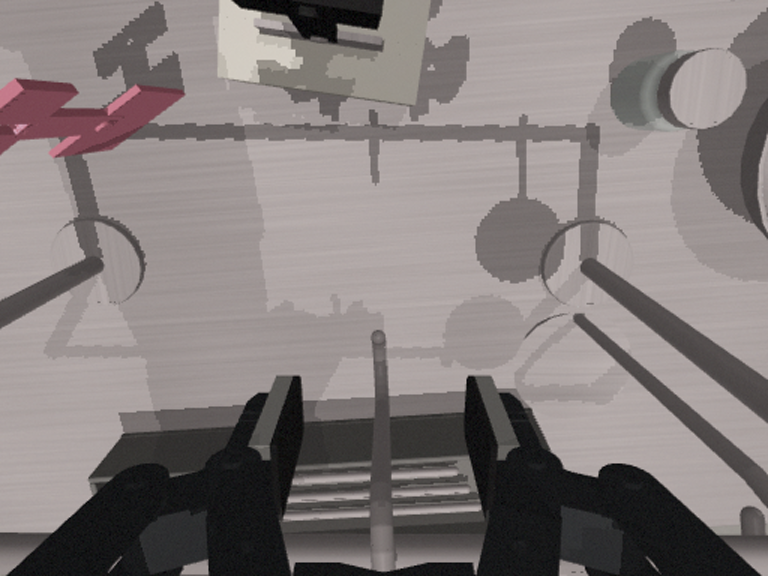

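View pics/s9.png

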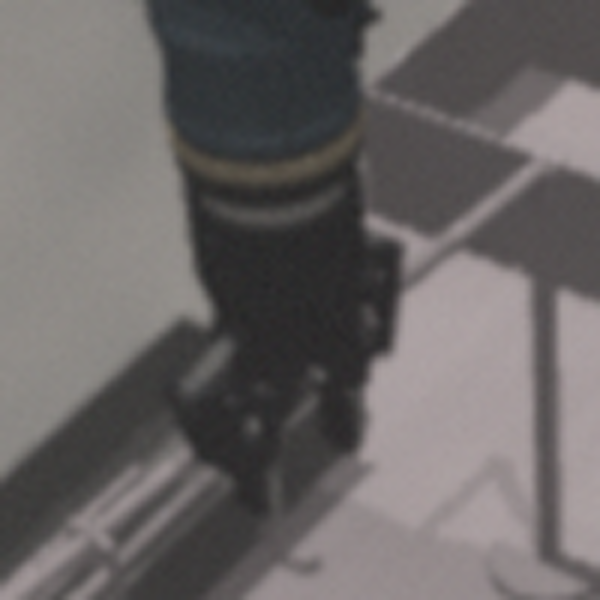

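Call:
play_rows(
  jaw=[5,5,5],
  travel=[
    [0,0.2,0],
    [0,0.1,0],
    [0,0,0],
  ],
  yaw=[0,0,0],
)

```text
time_s: 12.95
ee_pos: [0.6394, 0.0437, 0.2299]
tool_rot: [0.732, 0.681, 0.0, 0.0]
ft_force: [0.6, -0.8, 0.4]
opening: 0.59
```

Call:
play_rows(
  jaw=[5,5,5],
  travel=[
    [0,0.1,0],
    [0,0.1,0],
    [0,0,0],
  ],
  yaw=[0,0,0],
)

```text
time_s: 13.25
ee_pos: [0.6416, 0.0435, 0.2296]
tool_rot: [0.732, 0.681, 0.0, -0.0]
ft_force: [-0.3, 0.6, -0.2]
opening: 0.585
```

Call:
play_rows(
  jaw=[5,5],
  travel=[
    [0,0.1,0],
    [0,0,0],
  ],
  yaw=[0,0],
)

```text
time_s: 13.45
ee_pos: [0.6426, 0.0434, 0.2296]
tool_rot: [0.732, 0.681, 0.0, -0.0]
ft_force: [0.1, 0.5, -0.8]
opening: 0.586
```

Call:
play_rows(
  jaw=[5,5],
  travel=[
    [0,0.1,0],
    [0,0,0],
  ],
  yaw=[0,0],
)

```text
time_s: 13.65
ee_pos: [0.6436, 0.0434, 0.2296]
tool_rot: [0.732, 0.681, 0.0, -0.0]
ft_force: [0.4, -0.2, -0.6]
opening: 0.586
```

Call:
play_rows(
  jaw=[5,5],
  travel=[
    [0,0.1,0],
    [0,0,0],
  ],
  yaw=[0,0],
)

```text
time_s: 13.85
ee_pos: [0.6446, 0.0432, 0.2296]
tool_rot: [0.732, 0.681, 0.0, -0.0]
ft_force: [0.7, -0.3, 0.3]
opening: 0.591
```

Call:
play_rows(
  jaw=[5,5],
  travel=[
    [0,0.1,0],
    [0,0,0],
  ],
  yaw=[0,0],
)

```text
time_s: 14.05
ee_pos: [0.6456, 0.0432, 0.2296]
tool_rot: [0.732, 0.681, 0.0, -0.0]
ft_force: [-0.5, 0.1, -0.3]
opening: 0.582
```

Call:
play_rows(
  jaw=[5,5],
  travel=[
    [0,0.1,0],
    [0,0,0],
  ],
  yaw=[0,0],
)

```text
time_s: 14.25
ee_pos: [0.6466, 0.0431, 0.2296]
tool_rot: [0.732, 0.681, 0.0, -0.0]
ft_force: [-0.0, 0.2, 0.7]
opening: 0.586
```

Call:
play_rows(
  jaw=[3,2,1,0,0,0,0,0,0],
  travel=[
    [0,0,0],
    [0,0,0],
    [0,0,0],
    [0,0,0],
    [0,0,0],
    [0,0,0],
    [0,0,0],
    [0,0,0],
    [0,0,0],
  ],
  yaw=[0,0,0,0,0,0,0,0,0],
  grip_force=100,
)

```text
time_s: 15.15
ee_pos: [0.6465, 0.0431, 0.2296]
tool_rot: [0.732, 0.681, 0.0, -0.0]
ft_force: [-0.2, -0.3, 0.6]
opening: 0.045
```

```bash
python3 - <<'E'
from h import *
p=snap("wrist"); pickle.dump(p,open("w10.pkl","wb")); save(p,"w10.png",(150,150,210,234),2.5)
print(p["st"]["ee_pos"],p["st"]["ft_force"])
E
```

```text
[0.64654111 0.04310871 0.22964128] [-0.18675083 -0.28802688  0.64956757]
```

View pics/w10.png

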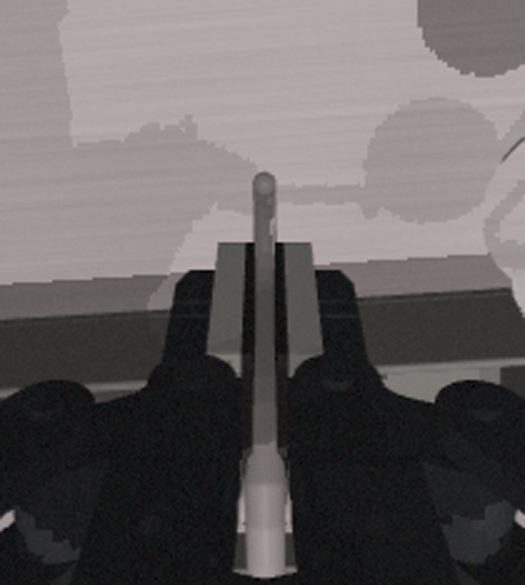

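Gripped: the opening reads 0.045 with the wire between the pads. Next is the lift.

Call:
play_rows(
  jaw=[0,0,0,0,0,0],
  travel=[
    [0,0,-0.2],
    [0,0,-0.4],
    [0,0,-0.6],
    [0,0,-0.6],
    [0,0,-0.2],
    [0,0,0],
  ],
  yaw=[0,0,0,0,0,0],
)

```text
time_s: 15.8
ee_pos: [0.6467, 0.0432, 0.2501]
tool_rot: [0.732, 0.681, 0.0, 0.0]
ft_force: [-0.6, 0.6, -0.7]
opening: 0.04
```

```bash
python3 - <<'E'
from h import *
p=snap("wrist"); pickle.dump(p,open("w11.pkl","wb")); save(p,"w11.png",(150,150,210,234),2.5)
print(p["st"]["ee_pos"],p["st"]["ft_force"])
q=snap("side"); save(q,"s11.png",(160,90,100,100),6)
E
```

```text
[0.64666708 0.04315355 0.25013224] [-0.6242691   0.64009306 -0.6968434 ]
```

View pics/w11.png

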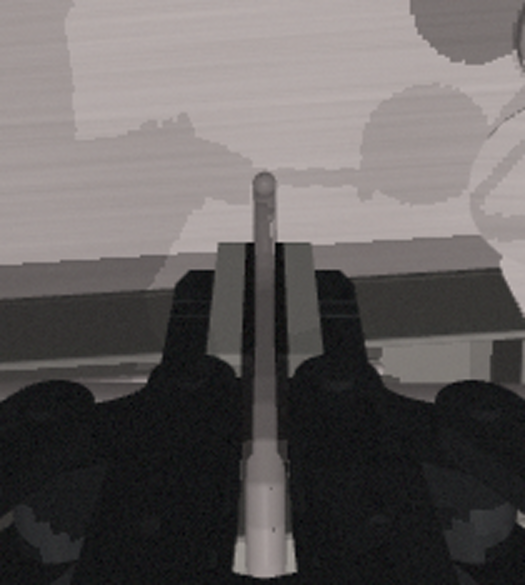

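View pics/s11.png

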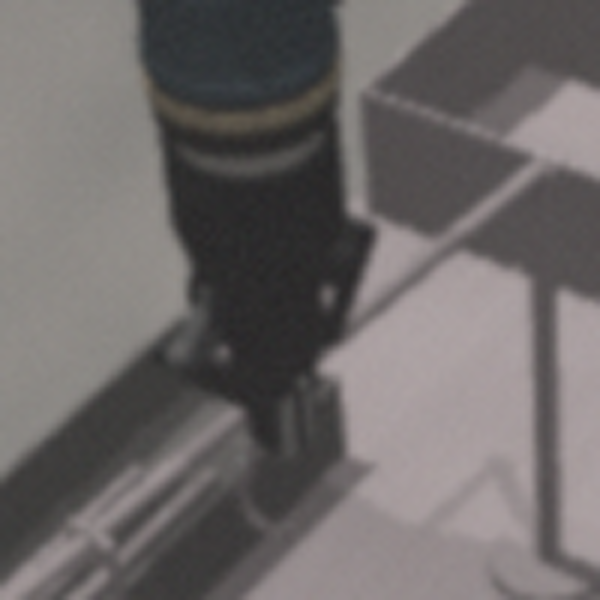

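Hook lifted clear and rigid in the grip. Measuring the rack and turner from the existing views:

```bash
python3 - <<'E'
from h import *
w=pickle.load(open("w8.pkl","rb"))
C=[np.array(c)/1.5 for c in [(255,98),(421,122),(408,205),(249,185)]]
X=[atplane(ray(w,c),2,.058) for c in C]
for x in X: print(x.round(4))
print("len",np.linalg.norm(X[1]-X[0]),np.linalg.norm(X[3]-X[2]),np.linalg.norm(X[0]-X[3]),"centre",np.mean(X,0))
for a,b in ((0,1),(3,2)): d=X[b]-X[a]; print("yaw",np.arctan2(d[0],d[1]))
save(w,"w8t.png",(150,50,150,100),5.2)
E
```

```text
[ 0.4682 -0.034   0.058 ]
[0.4926 0.0815 0.058 ]
[0.551 0.069 0.058]
[ 0.5278 -0.0476  0.058 ]
len 0.11805008200777375 0.11889189423840807 0.061130913906138444 centre [0.509918   0.01719818 0.058     ]
yaw 0.20738127952735025
yaw 0.19621301169319025
```

View pics/w8t.png

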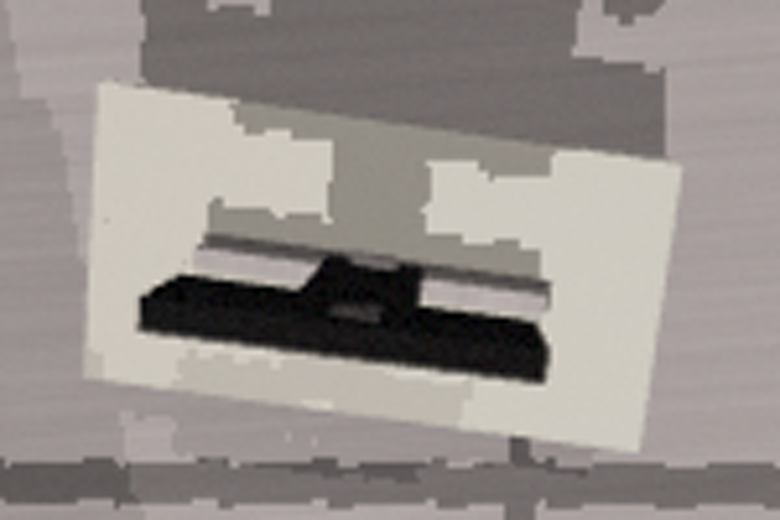

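Call:
play_rows(
  jaw=[0,0,0,0,0,0,0,0,0,0,0],
  travel=[
    [0,-1,0],
    [0,-2,0],
    [0,-2,0],
    [0,-2,0],
    [2,-3,0],
    [2,-3,0],
    [2,-3,0],
    [2,-2,1.5],
    [0,0,2.5],
    [0,0,2.4],
    [0,0,0],
  ],
  yaw=[0,0,0,0,0,0,0,0,0,0,0],
)

```text
time_s: 17.0
ee_pos: [0.4707, 0.1355, 0.1832]
tool_rot: [0.732, 0.681, -0.002, -0.001]
ft_force: [-0.9, 0.5, -0.4]
opening: 0.042
```

```bash
python3 - <<'E'
from h import *
p=snap("wrist"); pickle.dump(p,open("w12.pkl","wb")); save(p,"w12.png",None,1.5)
q=snap("side"); pickle.dump(q,open("s12.pkl","wb")); save(q,"s12.png",(190,150,120,100),6)
t=snap("top"); pickle.dump(t,open("t12.pkl","wb")); save(t,"t12.png",(205,140,120,100),6)
print(p["st"]["ee_pos"])
E
```

```text
[0.47072427 0.1355459  0.18319159]
```

View pics/w12.png

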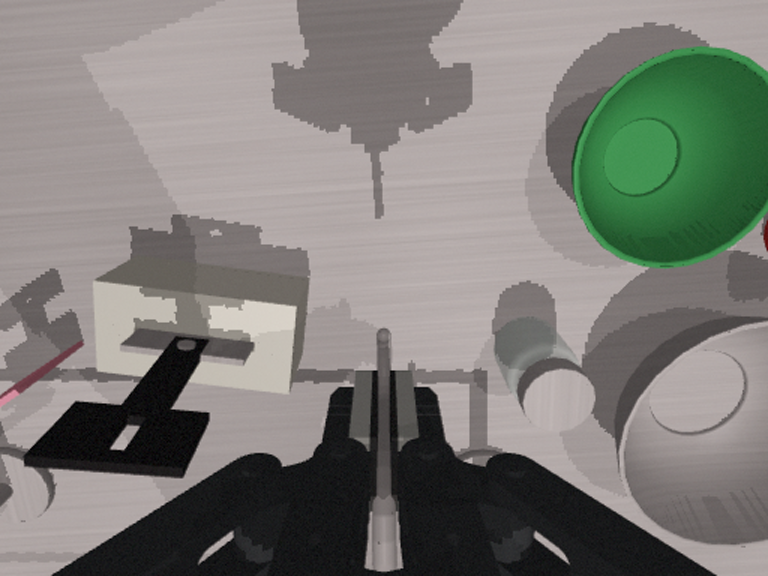

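View pics/s12.png

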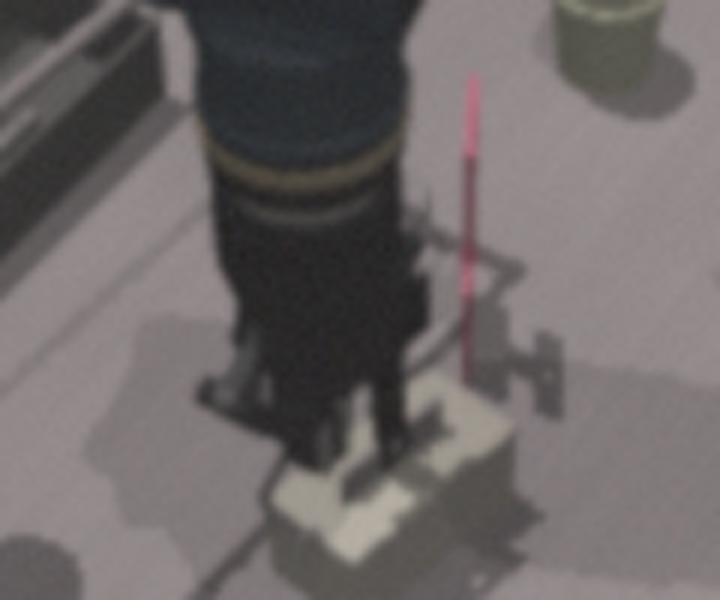

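View pics/t12.png

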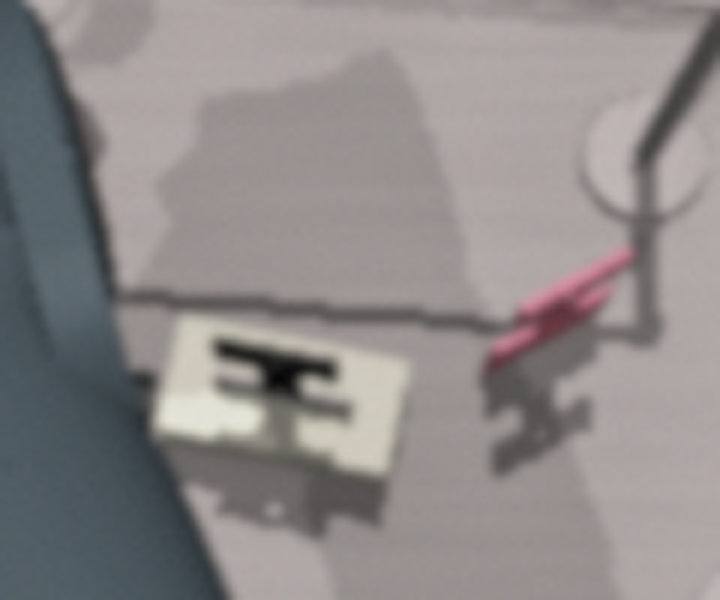

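```bash
python3 - <<'E'
from h import *
w=pickle.load(open("w12.pkl","rb")); save(w,"w12t.png",(10,210,140,115),5.6)
im=w["pixels"][210:325,10:150,::-1]; im=cv2.convertScaleAbs(im,alpha=3,beta=0)
cv2.imwrite("pics/w12tb.png",cv2.resize(im,None,fx=5.6,fy=5.6,interpolation=cv2.INTER_CUBIC))
E
```

```text
(no output)
```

View pics/w12tb.png

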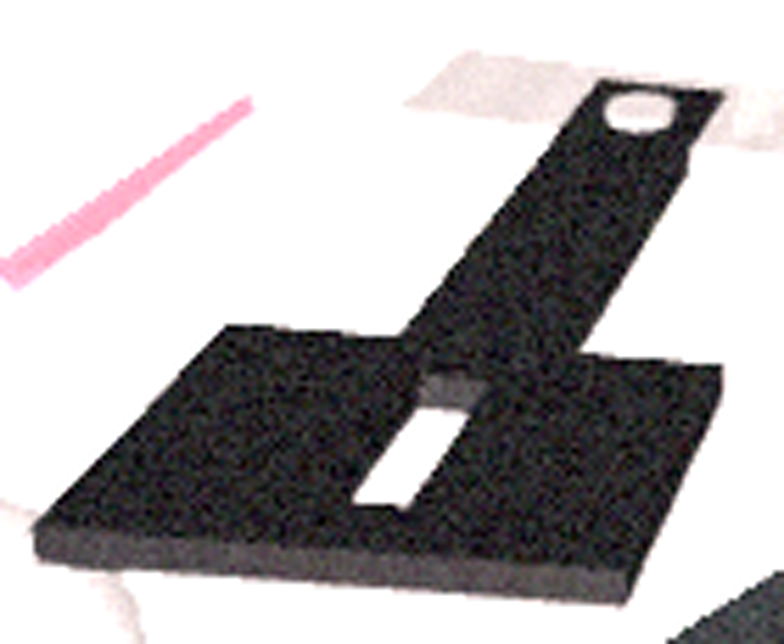

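```bash
cat > fit.py <<'E'
from h import *
from scipy.optimize import least_squares
w=pickle.load(open("w12.pkl","rb"))
def px(c): return np.array(c)/5.6+[10,210]-0.4
# handle-local (x front -2.5, y, z from rivet)
def feats(hb):
    f=-2.5
    return [((f,-30,105),(40,530)),((f,30,105),(632,572)),((f,-30,hb),(228,325)),((f,30,hb),(722,368)),
     ((f,-4.25,73),(425,375)),((f,4.25,73),(487,380)),((f,-4.25,97),(352,503)),((f,4.25,97),(408,508)),((-3,0,0),(640,110)),
     ((2.5,-30,105),(40,560)),((2.5,30,105),(625,605))]
def T(p,X):
    x,y,z,psi,phi,th=p[:6]
    R=Rn.from_euler("ZYX",[psi,phi,th])
    return np.array([x,y,z])+R.apply(np.array(X)/1000)
def res(p):
    r=[]
    for X,c in feats(p[6]): r.append(proj(w,T(p,X))-px(c))
    r=np.concatenate(r)
    return np.concatenate([r,[(p[2]-.073)/.001,(p[4])/.03]])
if __name__=="__main__":
    s=least_squares(res,[.51,.012,.073,-.2,0,0,65],x_scale=[.01,.01,.01,.1,.1,.1,10])
    p=s.x; print(p.round(4)); print(res(p)[:22].reshape(-1,2).round(1).tolist())
    print("hole centre",T(p,(0,0,85)),"top edge",T(p,(0,0,97)),"top",T(p,(0,0,105)))
    np.save("turner.npy",p)
    for f in("w8","w9","t12"):
        q=pickle.load(open(f+".pkl","rb")); print(f,[proj(q,T(p,X)).round(1).tolist() for X in [(-2.5,-30,105),(-2.5,30,105),(2.5,-30,105),(2.5,30,105)]])
E
python3 fit.py; python3 - <<'E'
from h import *
for f,c in(("w9",(130,0,140,60)),):
    w=pickle.load(open(f+".pkl","rb"));im=cv2.convertScaleAbs(w["pixels"][c[1]:c[1]+c[3],c[0]:c[0]+c[2],::-1],alpha=2.5)
    cv2.imwrite("pics/w9tb.png",cv2.resize(im,None,fx=5,fy=5,interpolation=cv2.INTER_CUBIC))
E
```

```text
[ 5.09300e-01  1.71000e-02  7.20000e-02 -2.10300e-01  7.70000e-03
 -6.00000e-02  6.62471e+01]
[[-0.3, -0.6], [0.1, -0.1], [-0.4, -0.0], [0.8, 0.1], [-0.6, -0.1], [1.4, 0.1], [-3.6, -0.8], [0.9, -0.5], [0.0, 0.2], [0.4, 1.1], [1.3, 0.9]]
hole centre [0.51097262 0.02199468 0.15682449] top edge [0.51121285 0.02267969 0.16880251] top [0.51137301 0.02313636 0.17678786]
w8 [[176.9, 107.4], [255.6, 118.0], [176.5, 114.1], [254.7, 124.5]]
w9 [[146.4, -16.9], [255.9, 1.6], [146.1, -6.5], [254.7, 11.5]]
t12 [[260.3, 201.2], [239.4, 197.1], [260.6, 199.5], [239.8, 195.3]]
```

View pics/w9tb.png

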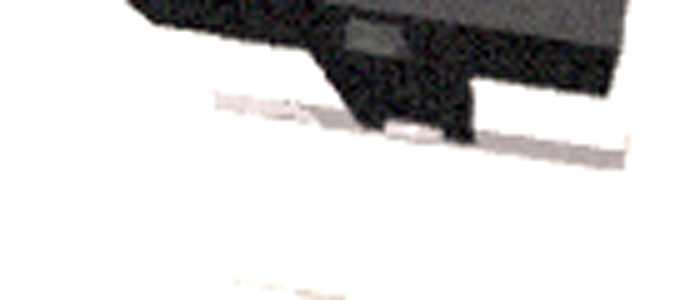

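Fit residuals are about 1 px and the fit predicts the other views. The hole centre is at (0.511, 0.022, 0.157), yaw −0.21, with the handle leaning +y by about 5 mm. Now going above, on the far side of the head.

Call:
play_rows(
  jaw=[0,0,0,0,0,0,0,0,0,0],
  travel=[
    [0,0,-2],
    [0,0,-2.5],
    [0,0,-2.2],
    [0,0,0],
    [-2.5,1.7,0],
    [-2.5,1.8,0],
    [-2.6,1.8,0],
    [-2,1.4,0],
    [-0.7,0.4,0],
    [0,0,0],
  ],
  yaw=[0,0.07,0.068,0,0,0,0,0,0,0],
)

```text
time_s: 18.15
ee_pos: [0.521, 0.0195, 0.2526]
tool_rot: [0.778, 0.629, 0.0, -0.0]
ft_force: [-0.0, -0.5, -0.0]
opening: 0.041
```

```bash
cat > chk.py <<'E'
import sys
from h import *
from fit import T
n=sys.argv[1]; c=eval(sys.argv[2]); s=float(sys.argv[3])
p=snap("wrist"); pickle.dump(p,open(n+".pkl","wb"))
im=cv2.convertScaleAbs(p["pixels"][c[1]:c[1]+c[3],c[0]:c[0]+c[2],::-1],alpha=2.0)
cv2.imwrite("pics/"+n+".png",cv2.resize(im,None,fx=s,fy=s,interpolation=cv2.INTER_CUBIC))
st=p["st"];e=st["ee_pos"];M=Rn.from_quat(st["tool_rot"]).as_matrix();tp=np.load("turner.npy")
print("ee",e.round(4),"f",st["ft_force"].round(2),"open",round(st["opening"],3))
print("hole in tool mm",((M.T@(T(tp,(0,0,85))-e))*1000).round(1))
for X in [(-2.5,-4.25,97),(-2.5,4.25,97),(-2.5,-4.25,73),(-2.5,4.25,73),(-2.5,-30,105),(-2.5,30,105)]: print(X,proj(p,T(tp,X)).round(1))
E
python3 chk.py w13 "(150,80,210,180)" 3.8
```

```text
ee [0.521  0.0195 0.2526] f [-0.01 -0.48 -0.01] open 0.041
hole in tool mm [  0.4 -10.3  95.8]
(-2.5, -4.25, 97) [250.9 175.5]
(-2.5, 4.25, 97) [262.3 175.3]
(-2.5, -4.25, 73) [249.5 167.1]
(-2.5, 4.25, 73) [259.9 166.9]
(-2.5, -30, 105) [215.6 179.3]
(-2.5, 30, 105) [298.4 177.8]
```

View pics/w13.png

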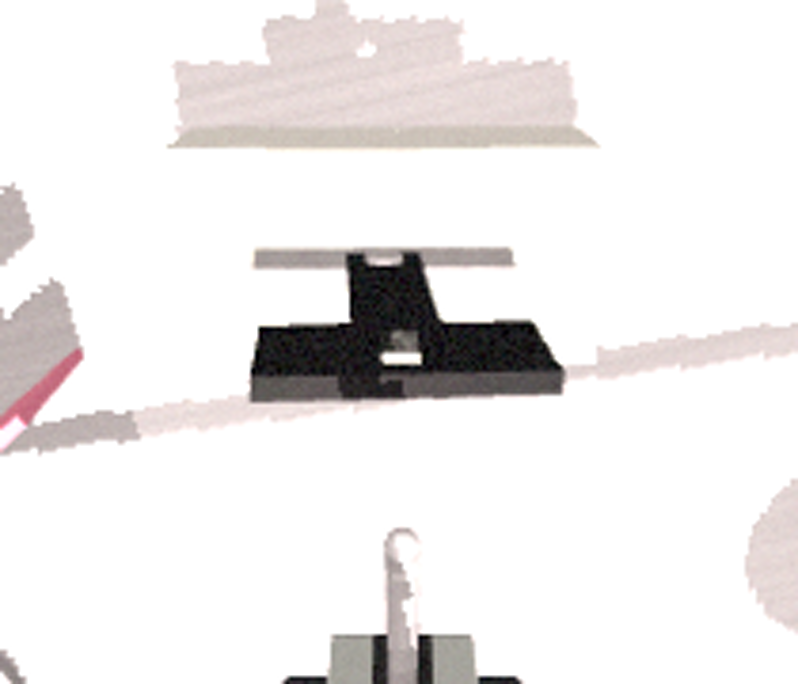

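Call:
play_rows(
  jaw=[0,0,0,0,0,0,0],
  travel=[
    [0,0,1],
    [0,0,1.2],
    [0,0,1.2],
    [0,0,1.2],
    [0,0,0.8],
    [0,0,0.3],
    [0,0,0],
  ],
  yaw=[0,0,0,0,0,0,0],
)

```text
time_s: 18.9
ee_pos: [0.5205, 0.0204, 0.1952]
tool_rot: [0.777, 0.629, -0.0, -0.0]
ft_force: [0.2, -0.5, -0.2]
opening: 0.042
```

```bash
python3 chk.py w14 "(180,90,150,170)" 4
```

```text
ee [0.5205 0.0204 0.1952] f [ 0.17 -0.52 -0.23] open 0.042
hole in tool mm [-0.4 -9.6 38.4]
(-2.5, -4.25, 97) [248.4 203.6]
(-2.5, 4.25, 97) [262.8 203.3]
(-2.5, -4.25, 73) [246.9 190.4]
(-2.5, 4.25, 73) [259.9 190.2]
(-2.5, -30, 105) [203.3 209.7]
(-2.5, 30, 105) [308.8 207.5]
```

View pics/w14.png

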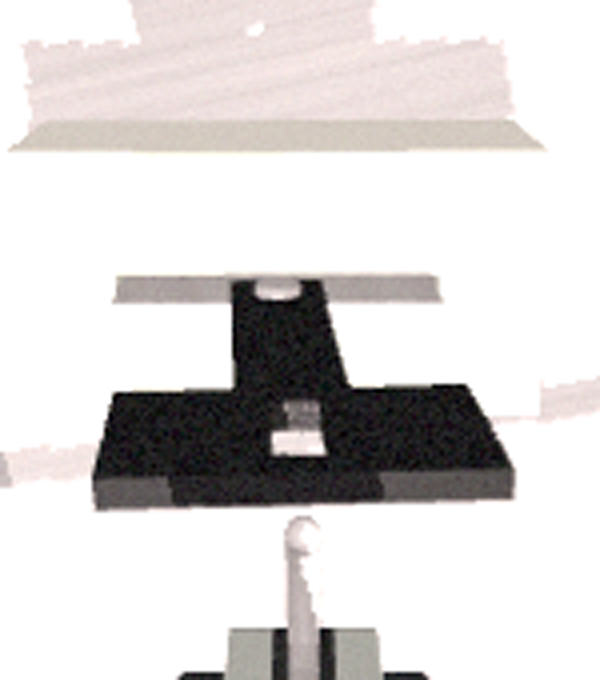

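Call:
play_rows(
  jaw=[0,0,0,0],
  travel=[
    [-0.05,-0.3,0],
    [0,-0.3,0],
    [0,-0.1,0],
    [0,0,0],
  ],
  yaw=[0,0,0,0],
)

```text
time_s: 19.35
ee_pos: [0.5137, 0.0213, 0.1959]
tool_rot: [0.777, 0.629, 0.0, 0.0]
ft_force: [-0.2, -0.5, 0.1]
opening: 0.04
```

Call:
play_rows(
  jaw=[0,0,0],
  travel=[
    [0,-0.1,0],
    [0,-0.1,0],
    [0,0,0],
  ],
  yaw=[0,0,0],
)

```text
time_s: 19.65
ee_pos: [0.5117, 0.0217, 0.1956]
tool_rot: [0.777, 0.629, -0.0, -0.0]
ft_force: [-0.1, 0.2, 0.0]
opening: 0.042
```

```bash
python3 chk.py w15 "(180,90,150,170)" 4
```

```text
ee [0.5117 0.0217 0.1956] f [-0.11  0.16  0.05] open 0.042
hole in tool mm [ 0.1 -0.8 38.8]
(-2.5, -4.25, 97) [249.4 217.3]
(-2.5, 4.25, 97) [263.6 217. ]
(-2.5, -4.25, 73) [247.8 202.9]
(-2.5, 4.25, 73) [260.6 202.6]
(-2.5, -30, 105) [205.  223.9]
(-2.5, 30, 105) [308.8 221.4]
```

View pics/w15.png

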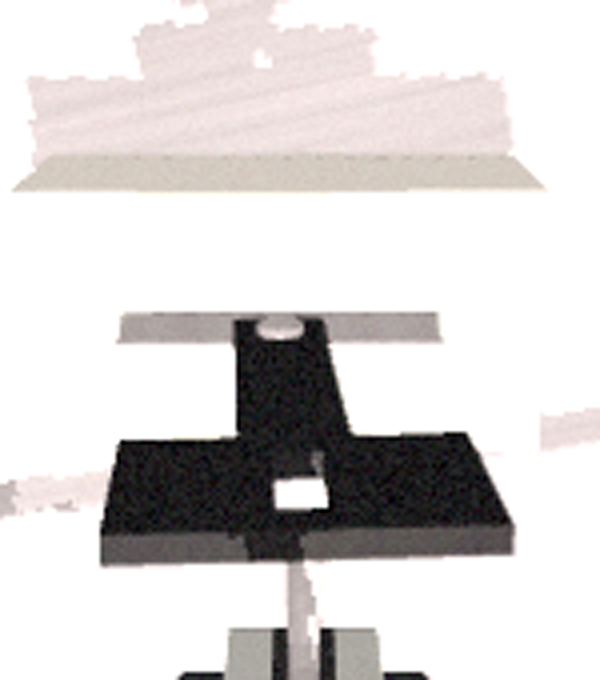

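Call:
play_rows(
  jaw=[0,0,0],
  travel=[
    [0,-0.1,0],
    [0,-0.1,0],
    [0,0,0],
  ],
  yaw=[0,0,0],
)

```text
time_s: 20.0
ee_pos: [0.5097, 0.0221, 0.1956]
tool_rot: [0.777, 0.629, 0.0, -0.0]
ft_force: [-0.2, -1.3, -0.4]
opening: 0.036
```

Call:
play_rows(
  jaw=[0,0,0],
  travel=[
    [0,-0.1,0],
    [0,-0.1,0],
    [0,0,0],
  ],
  yaw=[0,0,0],
)

```text
time_s: 20.3
ee_pos: [0.5078, 0.0225, 0.1956]
tool_rot: [0.777, 0.629, -0.0, -0.0]
ft_force: [-0.8, -0.6, -0.4]
opening: 0.042
```

```bash
python3 chk.py w16 "(180,90,150,170)" 4
```

```text
ee [0.5078 0.0225 0.1956] f [-0.78 -0.55 -0.39] open 0.042
hole in tool mm [ 0.1  3.3 38.8]
(-2.5, -4.25, 97) [249.4 223.4]
(-2.5, 4.25, 97) [263.5 223.1]
(-2.5, -4.25, 73) [247.8 208.5]
(-2.5, 4.25, 73) [260.5 208.2]
(-2.5, -30, 105) [205.3 230.3]
(-2.5, 30, 105) [308.4 227.7]
```

View pics/w16.png

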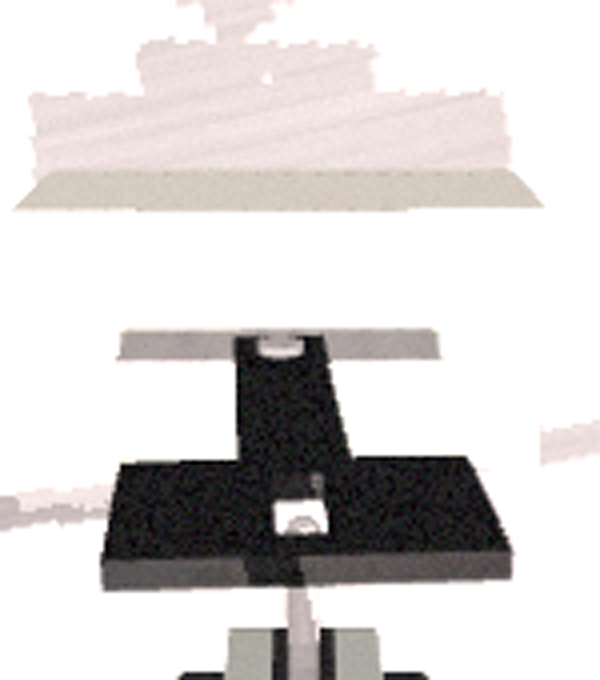

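The tip shows inside the hole at about (302,522) in the crop, centred in the opening at 275–327, with force around 1 N. Continuing.

Call:
play_rows(
  jaw=[0,0,0,0],
  travel=[
    [0,-0.1,0],
    [0,-0.1,0],
    [0,-0.1,0],
    [0,0,0],
  ],
  yaw=[0,0,0,0],
)

```text
time_s: 20.75
ee_pos: [0.5048, 0.0232, 0.1957]
tool_rot: [0.777, 0.629, -0.0, -0.0]
ft_force: [-1.0, -0.7, -0.6]
opening: 0.044
```

Call:
play_rows(
  jaw=[0,0,0,0],
  travel=[
    [0,-0.1,0],
    [0,-0.1,0],
    [0,-0.1,0],
    [0,0,0],
  ],
  yaw=[0,0,0,0],
)

```text
time_s: 21.15
ee_pos: [0.5019, 0.0238, 0.1956]
tool_rot: [0.777, 0.629, -0.0, -0.0]
ft_force: [-0.1, -0.1, -0.2]
opening: 0.044
```

```bash
python3 chk.py w17 "(180,90,150,170)" 4
```

```text
ee [0.5019 0.0238 0.1956] f [-0.13 -0.1  -0.25] open 0.044
hole in tool mm [ 0.1  9.3 38.8]
(-2.5, -4.25, 97) [249.5 232.5]
(-2.5, 4.25, 97) [263.4 232.2]
(-2.5, -4.25, 73) [247.9 216.9]
(-2.5, 4.25, 73) [260.5 216.6]
(-2.5, -30, 105) [205.8 239.7]
(-2.5, 30, 105) [307.9 237. ]
```

View pics/w17.png

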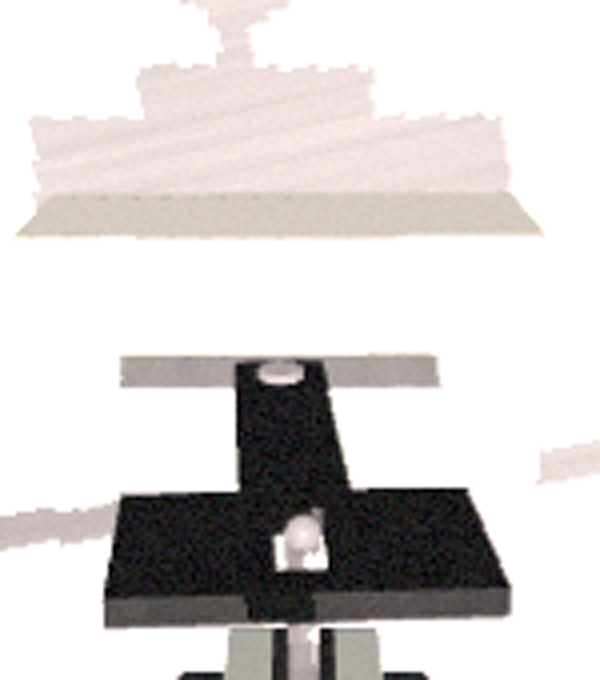

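Call:
play_rows(
  jaw=[0,0,0,0,0],
  travel=[
    [0,-0.2,0],
    [0,-0.1,0],
    [0,-0.1,0],
    [0,-0.1,0],
    [0,0,0],
  ],
  yaw=[0,0,0,0,0],
)

```text
time_s: 21.7
ee_pos: [0.497, 0.0249, 0.1957]
tool_rot: [0.777, 0.629, 0.0, -0.0]
ft_force: [0.5, 0.2, -0.9]
opening: 0.045
```

Call:
play_rows(
  jaw=[0,0,0,0],
  travel=[
    [0,-0.1,0],
    [0,-0.1,0],
    [0,-0.1,0],
    [0,0,0],
  ],
  yaw=[0,0,0,0],
)

```text
time_s: 22.1
ee_pos: [0.4941, 0.0255, 0.1956]
tool_rot: [0.777, 0.629, -0.0, -0.0]
ft_force: [0.3, -0.0, -2.1]
opening: 0.042
```

```bash
python3 chk.py w18 "(180,90,150,170)" 4
```

```text
ee [0.4941 0.0255 0.1956] f [ 0.26 -0.01 -2.1 ] open 0.042
hole in tool mm [ 0.1 17.3 38.8]
(-2.5, -4.25, 97) [249.5 244.3]
(-2.5, 4.25, 97) [263.3 243.9]
(-2.5, -4.25, 73) [248.  227.7]
(-2.5, 4.25, 73) [260.4 227.4]
(-2.5, -30, 105) [206.4 251.9]
(-2.5, 30, 105) [307.2 249. ]
```

View pics/w18.png

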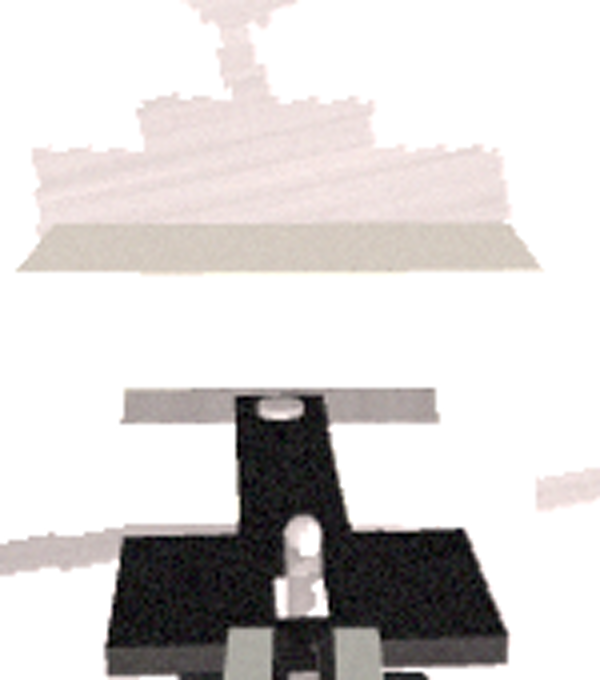

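Call:
play_rows(
  jaw=[0,0,0,0,0],
  travel=[
    [0,0,-0.2],
    [0,0,-0.2],
    [0,0,-0.2],
    [0,0,-0.2],
    [0,0,0],
  ],
  yaw=[0,0,0,0,0],
)

```text
time_s: 22.65
ee_pos: [0.4944, 0.0254, 0.204]
tool_rot: [0.777, 0.629, 0.0, 0.0]
ft_force: [-0.1, 0.5, -0.4]
opening: 0.042
```

Call:
play_rows(
  jaw=[0,0,0,0,0],
  travel=[
    [0,0,-0.2],
    [0,0,-0.2],
    [0,0,-0.2],
    [0,0,-0.2],
    [0,0,0],
  ],
  yaw=[0,0,0,0,0],
)

```text
time_s: 23.15
ee_pos: [0.4943, 0.0254, 0.2119]
tool_rot: [0.777, 0.629, 0.0, 0.0]
ft_force: [-0.1, 0.1, -1.3]
opening: 0.039
```

```bash
python3 chk.py w19 "(180,90,150,170)" 4
```

```text
ee [0.4943 0.0254 0.2119] f [-0.07  0.05 -1.27] open 0.039
hole in tool mm [ 0.1 17.  55. ]
(-2.5, -4.25, 97) [249.9 232.5]
(-2.5, 4.25, 97) [262.7 232.2]
(-2.5, -4.25, 73) [248.4 217.9]
(-2.5, 4.25, 73) [260.1 217.6]
(-2.5, -30, 105) [209.8 239.1]
(-2.5, 30, 105) [303.6 236.6]
```

View pics/w19.png

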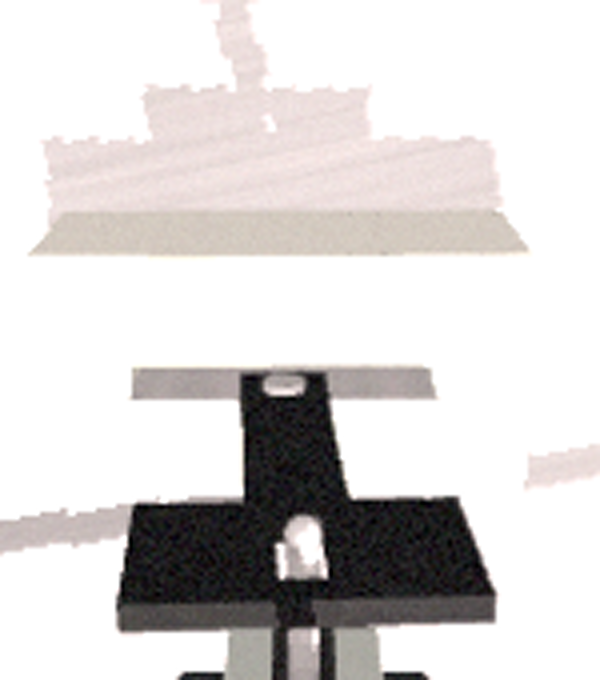

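Call:
play_rows(
  jaw=[0,0,0,0,0,0,0],
  travel=[
    [0,0,-0.2],
    [0,0,-0.3],
    [0,0,-0.3],
    [0,0,-0.3],
    [0,0,-0.3],
    [0,0,-0.3],
    [0,0,0],
  ],
  yaw=[0,0,0,0,0,0,0],
)

```text
time_s: 23.9
ee_pos: [0.4944, 0.0255, 0.2291]
tool_rot: [0.777, 0.629, 0.0, 0.0]
ft_force: [0.2, 0.2, -1.2]
opening: 0.039
```

```bash
python3 chk.py w20 "(180,90,150,170)" 4
```

```text
ee [0.4944 0.0255 0.2291] f [ 0.16  0.21 -1.22] open 0.039
hole in tool mm [ 0.  16.9 72.3]
(-2.5, -4.25, 97) [250.2 221.7]
(-2.5, 4.25, 97) [262.2 221.4]
(-2.5, -4.25, 73) [248.7 208.9]
(-2.5, 4.25, 73) [259.7 208.7]
(-2.5, -30, 105) [212.9 227.5]
(-2.5, 30, 105) [300.3 225.3]
```

View pics/w20.png

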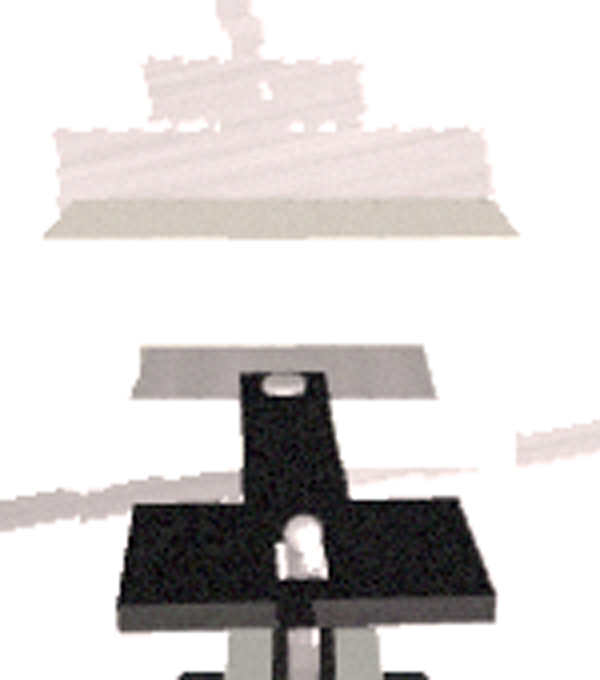

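Call:
play_rows(
  jaw=[0,0,0,0,0,0,0,0,0,0,0],
  travel=[
    [0,0,-0.3],
    [0,0,-0.5],
    [0,0,-0.5],
    [0,0,-0.5],
    [0,0,-0.5],
    [0,0,-0.5],
    [0,0,-0.5],
    [0,0,-0.5],
    [0,0,-0.4],
    [0,0,-0.2],
    [0,0,0],
  ],
  yaw=[0,0,0,0,0,0,0,0,0,0,0],
)

```text
time_s: 25.05
ee_pos: [0.4943, 0.0254, 0.2729]
tool_rot: [0.777, 0.629, 0.0, 0.0]
ft_force: [0.6, 0.7, -1.4]
opening: 0.041
```

```bash
python3 chk.py w21 "(130,30,260,230)" 2.6; python3 -c "
from h import *
q=snap('side'); save(q,'s21.png',(190,120,120,130),4.5)"
```

```text
ee [0.4943 0.0254 0.2729] f [ 0.62  0.69 -1.39] open 0.041
hole in tool mm [1.000e-01 1.690e+01 1.161e+02]
(-2.5, -4.25, 97) [251.  200.4]
(-2.5, 4.25, 97) [261.2 200.2]
(-2.5, -4.25, 73) [249.7 190.9]
(-2.5, 4.25, 73) [259.2 190.7]
(-2.5, -30, 105) [219.3 204.6]
(-2.5, 30, 105) [293.7 203. ]
```

View pics/w21.png

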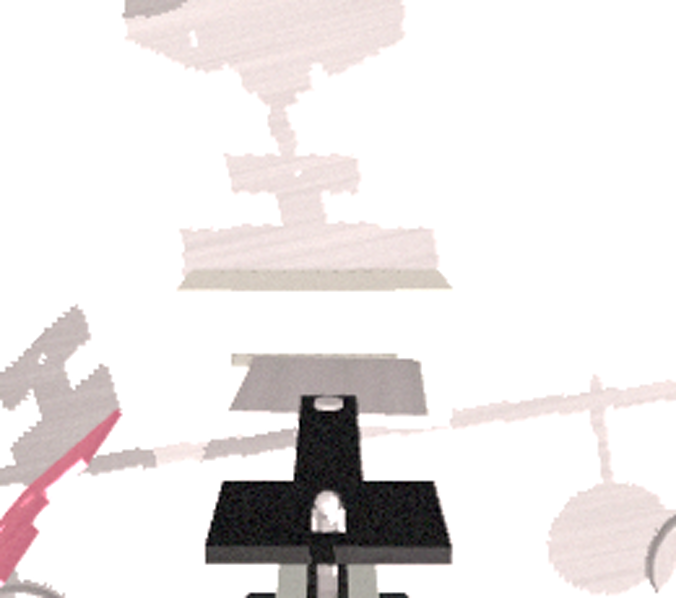

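View pics/s21.png

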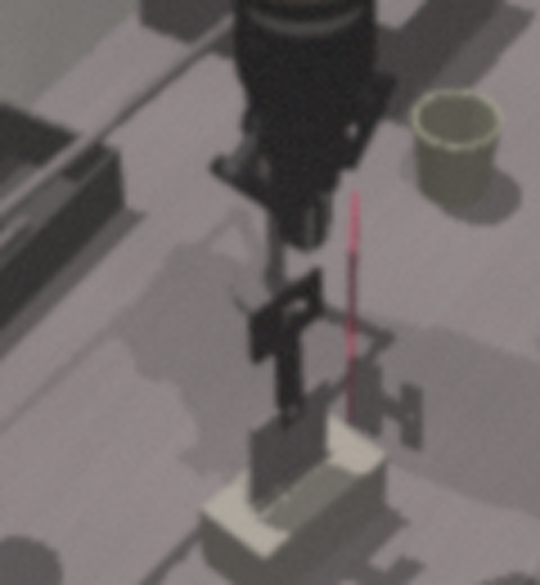

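The blade is clear of the slot and hanging on the hook. Now turning back and carrying it toward the rail slowly.

Call:
play_rows(
  jaw=[0,0,0,0,0,0,0,0,0,0,0,0,0,0,0,0,0,0,0,0],
  travel=[
    [0,0,-0.3],
    [0,0,-0.6],
    [0,0,-0.3],
    [0,0,0],
    [0,0,0],
    [0,0,0],
    [0,0,0],
    [0,0,0],
    [0,0.3,0],
    [0,0.6,0],
    [0,0.9,0],
    [0,1.1,0],
    [0,1.3,0],
    [0,1.4,0],
    [0,1.4,0],
    [0,1.3,0],
    [0,1.0,0],
    [0,0.7,0],
    [0,0.4,0],
    [0,0.15,0],
  ],
  yaw=[0,0,0,-0.03,-0.04,-0.04,-0.028,0,0,0,0,0,0,0,0,0,0,0,0,0],
)

```text
time_s: 27.15
ee_pos: [0.5997, 0.0178, 0.2844]
tool_rot: [0.732, 0.681, -0.0, -0.0]
ft_force: [-0.1, -0.5, -1.7]
opening: 0.044
```

Call:
play_rows(
  jaw=[0,0,0,0,0,0,0,0,0,0],
  travel=[
    [0,0,0],
    [0,0,0.2],
    [0,0,0.5],
    [0,0,0.6],
    [0,0,0.6],
    [0,0,0.6],
    [0,0,0.4],
    [0,0,0.2],
    [0,0,0],
    [0,0,0],
  ],
  yaw=[0,0,0,0,0,0,0,0,0,0],
)

```text
time_s: 28.15
ee_pos: [0.5995, 0.0179, 0.2538]
tool_rot: [0.732, 0.681, 0.0, 0.0]
ft_force: [-0.0, -0.0, -1.6]
opening: 0.044
```

```bash
python3 -c "
from h import *
p=snap('wrist'); pickle.dump(p,open('w22.pkl','wb')); save(p,'w22.png',None,1.5); print(p['st']['ee_pos'],p['st']['ft_force'],p['st']['tool_rot'])
q=snap('side'); save(q,'s22.png',(160,90,120,130),4.5)"
```

```text
[0.59953208 0.01787338 0.25381327] [-0.01573362 -0.02033008 -1.5779908 ] [7.32028715e-01 6.81273761e-01 1.36221523e-04 6.84309338e-05]
```

View pics/w22.png

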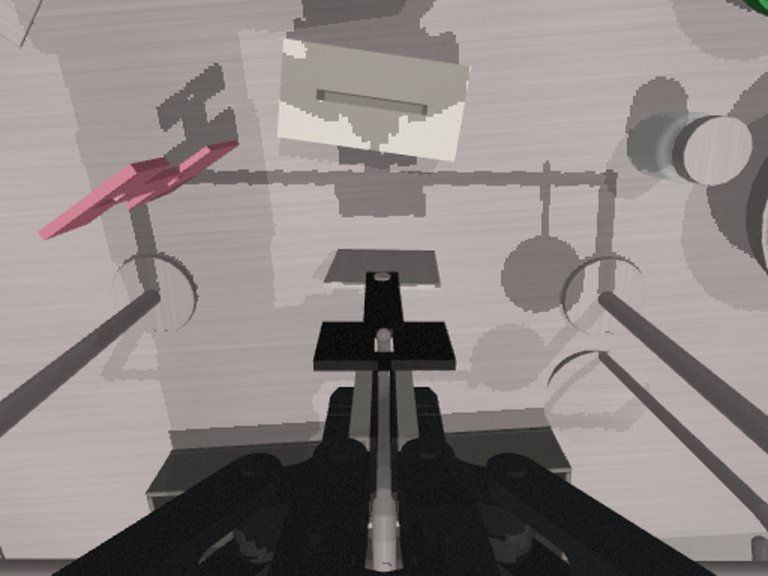

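View pics/s22.png

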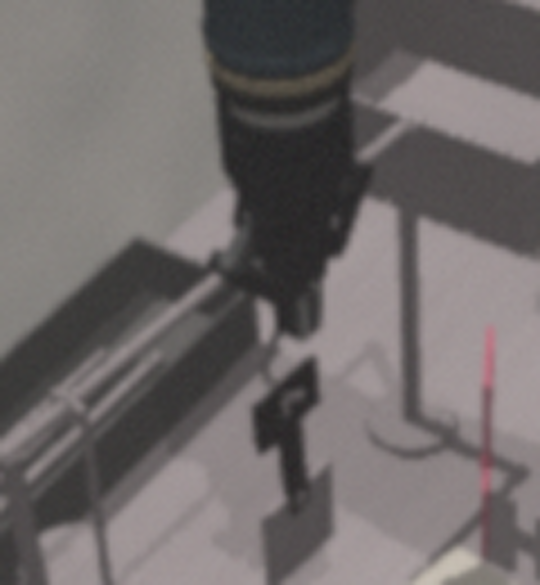

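Call:
play_rows(
  jaw=[0,0,0,0,0,0,0,0,0,0],
  travel=[
    [0,0.3,0],
    [0,0.6,0],
    [0,0.7,0],
    [0,0.7,0],
    [0,0.7,0],
    [0,0.6,0],
    [0,0.5,0],
    [0,0.3,0],
    [0,0,0],
    [0,0,0],
  ],
  yaw=[0,0,0,0,0,0,0,0,0,0],
)

```text
time_s: 29.25
ee_pos: [0.6433, 0.0147, 0.2536]
tool_rot: [0.732, 0.681, -0.0, -0.0]
ft_force: [-0.2, -0.5, -1.5]
opening: 0.042
```

```bash
python3 -c "
from h import *
p=snap('wrist'); pickle.dump(p,open('w23.pkl','wb')); save(p,'w23.png',(100,150,310,234),2.5); print(p['st']['ee_pos'],p['st']['ft_force'])
q=snap('side'); save(q,'s23.png',(160,90,110,120),5)"
```

```text
[0.64325114 0.01468554 0.25356079] [-0.21941717 -0.49478401 -1.47950598]
```

View pics/w23.png

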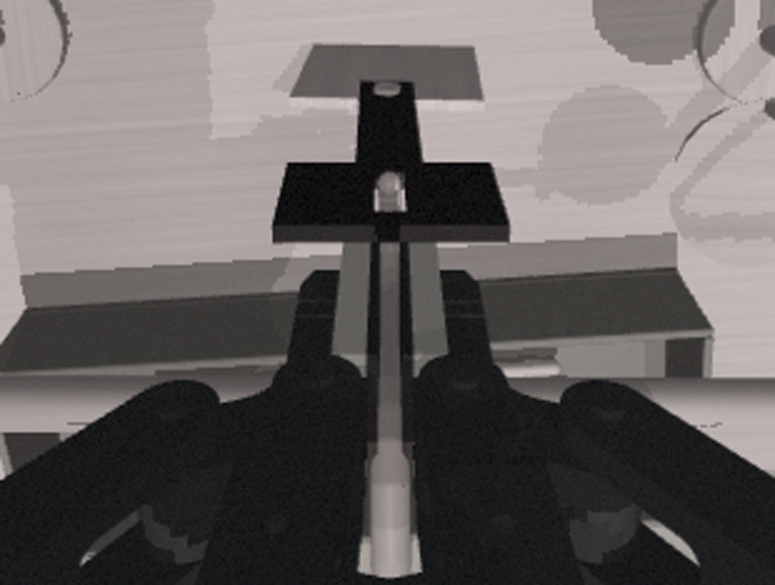

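View pics/s23.png

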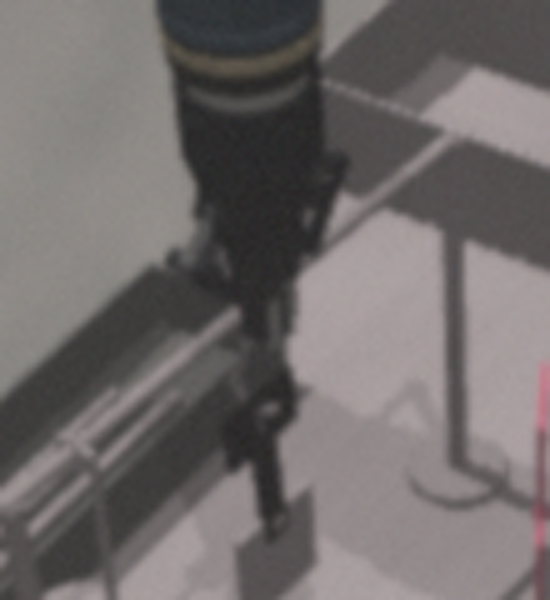

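Call:
play_rows(
  jaw=[0,0,0,0,0,0],
  travel=[
    [0,0,0.3],
    [0,0,0.5],
    [0,0,0.5],
    [0,0,0.4],
    [0,0,0.2],
    [0,0,0],
  ],
  yaw=[0,0,0,0,0,0],
)

```text
time_s: 29.95
ee_pos: [0.6431, 0.0147, 0.2342]
tool_rot: [0.732, 0.681, -0.0, -0.0]
ft_force: [-0.5, 0.3, -1.3]
opening: 0.042
```

Call:
play_rows(
  jaw=[0,0,0,0,0],
  travel=[
    [0,0,0.1],
    [0,0,0.1],
    [0,0,0.1],
    [0,0,0.1],
    [0,0,0],
  ],
  yaw=[0,0,0,0,0],
)

```text
time_s: 30.45
ee_pos: [0.6433, 0.0147, 0.2304]
tool_rot: [0.732, 0.681, -0.0, -0.0]
ft_force: [-0.4, 0.3, -1.7]
opening: 0.044
```

Call:
play_rows(
  jaw=[0,0],
  travel=[
    [0,0,0.1],
    [0,0,0],
  ],
  yaw=[0,0],
)

```text
time_s: 30.65
ee_pos: [0.6434, 0.0147, 0.2296]
tool_rot: [0.732, 0.681, 0.0, -0.0]
ft_force: [0.6, 0.3, -1.1]
opening: 0.041
```

Call:
play_rows(
  jaw=[0,0],
  travel=[
    [0,0,0.1],
    [0,0,0],
  ],
  yaw=[0,0],
)

```text
time_s: 30.85
ee_pos: [0.6436, 0.0147, 0.2292]
tool_rot: [0.732, 0.681, 0.0, 0.0]
ft_force: [-1.3, 0.1, 3.3]
opening: 0.04
```

Seated: Fz turned from −1.1 to +3.3 N at the same height as the original seating. I'll ease off half a millimetre and open gently.

Call:
play_rows(
  jaw=[0,0,0.5,0.8,1.1,1.5,2,2.5,3,3.5,4,4],
  travel=[
    [0,0,-0.05],
    [0,0,0],
    [0,0,0],
    [0,0,0],
    [0,0,0],
    [0,0,0],
    [0,0,0],
    [0,0,0],
    [0,0,0],
    [0,0,0],
    [0,0,0],
    [0,0,0],
  ],
  yaw=[0,0,0,0,0,0,0,0,0,0,0,0],
  grip_force=20,
)

```text
time_s: 32.05
ee_pos: [0.6433, 0.0147, 0.2291]
tool_rot: [0.732, 0.681, 0.0, -0.0]
ft_force: [-0.1, -0.8, 0.3]
opening: 0.472
```

```bash
python3 -c "
from h import *
p=snap('wrist'); pickle.dump(p,open('w24.pkl','wb')); save(p,'w24.png',None,1.5); print(p['st']['ee_pos'],p['st']['ft_force'],p['st']['opening'])
q=snap('side'); save(q,'s24.png',(160,90,110,120),5)"
```

```text
[0.64331308 0.01470723 0.22913328] [-0.12919831 -0.82935022  0.33020171] 0.47174189535197336
```

View pics/w24.png

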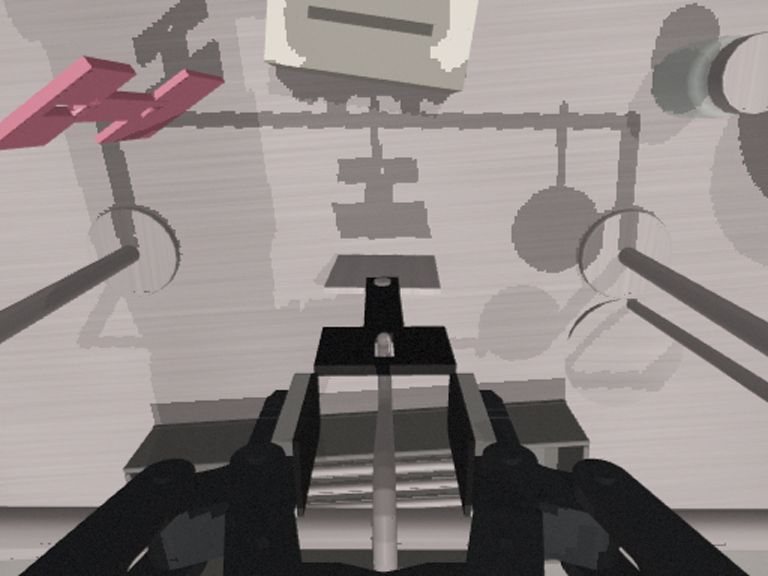

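View pics/s24.png

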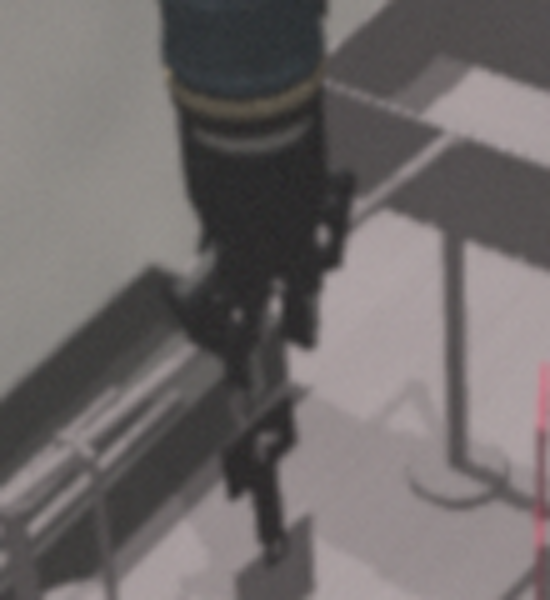

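Call:
play_rows(
  jaw=[4.5,4.5,4.5,4.5,4.5,4.5,4.5,4.5,4.5,4.5,4.5,4.5,4.5],
  travel=[
    [0,-0.3,0],
    [0,-0.6,0],
    [0,-1,0],
    [0,-1.5,0],
    [0,-1.5,0],
    [0,-1.5,0],
    [0,-1.5,0],
    [0,-1.5,0],
    [0,-1.5,0],
    [0,-1.5,0],
    [0,-2,-1],
    [0,-2,-1],
    [0,0,0],
  ],
  yaw=[0,0,0,0,0,0,0,0,0,0,0,0,0],
)

```text
time_s: 33.45
ee_pos: [0.4775, 0.0266, 0.2508]
tool_rot: [0.732, 0.681, 0.001, 0.0]
ft_force: [-0.7, 0.3, -0.3]
opening: 0.531
```

Call:
play_rows(
  jaw=[4.5,4.5,4.5,4.5,4.5,4.5,4.5,4.5,4.5,4.5,4.5,4.5,4.5,4.5,4.5,4.5,4.5,4.5,4.5,4.5],
  travel=[
    [0,0,0],
    [0,0,0],
    [0,0,0],
    [0,0,0],
    [0,0,0],
    [0,0,0],
    [0,0,0],
    [0,0,0],
    [0,0,0],
    [0,0,0],
    [0,0,0],
    [0,0,0],
    [0,0,0],
    [0,0,0],
    [0,0,0],
    [0,0,0],
    [0,0,0],
    [0,0,0],
    [0,0,0],
    [0,0,0],
  ],
  yaw=[0,0,0,0,0,0,0,0,0,0,0,0,0,0,0,0,0,0,0,0],
)

```text
time_s: 35.45
ee_pos: [0.4797, 0.0265, 0.2491]
tool_rot: [0.732, 0.681, 0.0, -0.0]
ft_force: [0.4, -1.4, 0.0]
opening: 0.524
```

```bash
python3 -c "
from h import *
p=snap('wrist'); save(p,'w25.png',None,1.5); print(p['st']['time_s'],p['st']['ee_pos'],p['st']['ft_force'])
q=snap('side'); save(q,'s25.png',None,1.5)
p2=snap('wrist'); print('diff',np.abs(p['pixels'].astype(int)-p2['pixels']).mean(), (np.abs(p['pixels'].astype(int)-p2['pixels']).max(2)>40).sum())
print(atplane(ray(p,(0,0)),2,0) is not None)
pickle.dump(p,open('w25.pkl','wb'))"
```

```text
35.45 [0.47972897 0.02647711 0.24912953] [ 0.41348283 -1.40816246  0.03984991]
diff 1.4132419162326388 0
True
```

View pics/w25.png

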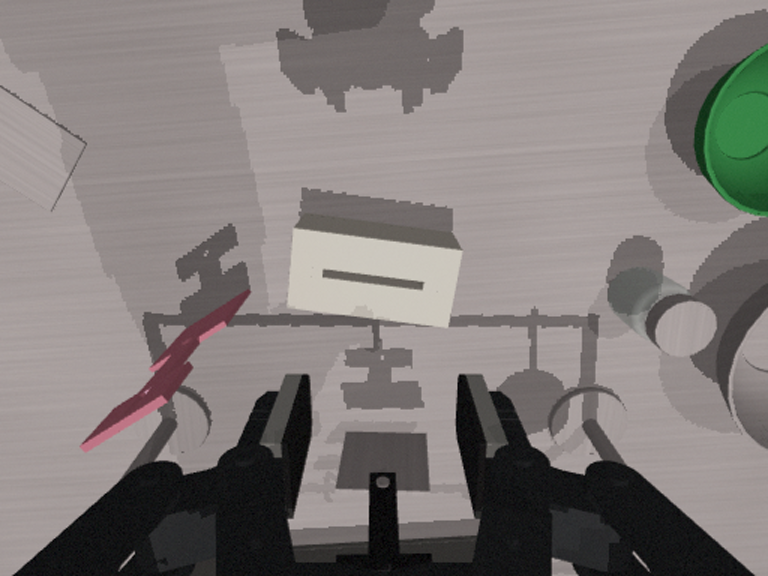

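View pics/s25.png

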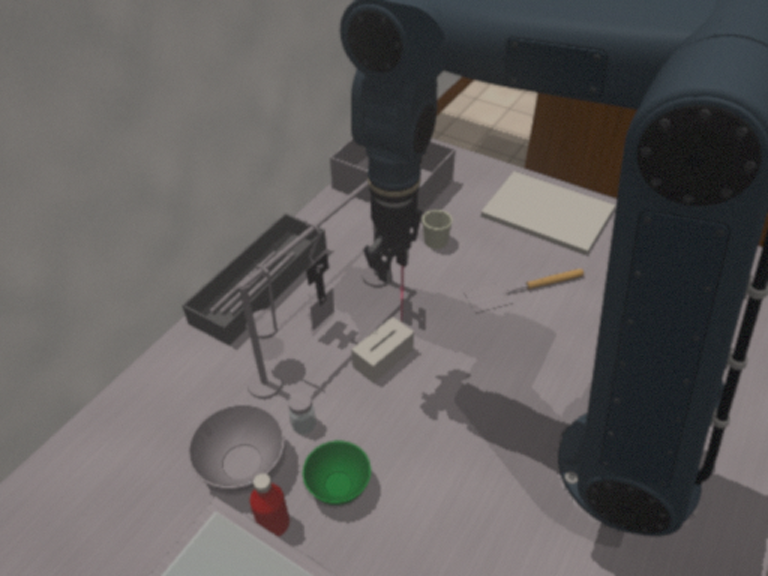

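Call:
play_rows(
  jaw=[4.5,4.5,4.5,4.5,4.5,4.5,4.5,4.5,4.5,4.5,4.5,4.5,4.5,4.5,4.5,4.5,4.5,4.5,4.5,4.5],
  travel=[
    [0,0,0],
    [0,0,0],
    [0,0,0],
    [0,0,0],
    [0,0,0],
    [0,0,0],
    [0,0,0],
    [0,0,0],
    [0,0,0],
    [0,0,0],
    [0,0,0],
    [0,0,0],
    [0,0,0],
    [0,0,0],
    [0,0,0],
    [0,0,0],
    [0,0,0],
    [0,0,0],
    [0,0,0],
    [0,0,0],
  ],
  yaw=[0,0,0,0,0,0,0,0,0,0,0,0,0,0,0,0,0,0,0,0],
)

```text
time_s: 37.6
ee_pos: [0.4797, 0.0265, 0.2491]
tool_rot: [0.732, 0.681, 0.0, -0.0]
ft_force: [0.8, -1.1, -0.0]
opening: 0.526
```

Call:
play_rows(
  jaw=[4.5,4.5,4.5,4.5,4.5,4.5,4.5,4.5,4.5,4.5,4.5,4.5,4.5,4.5,4.5,4.5,4.5,4.5,4.5,4.5],
  travel=[
    [0,0,0],
    [0,0,0],
    [0,0,0],
    [0,0,0],
    [0,0,0],
    [0,0,0],
    [0,0,0],
    [0,0,0],
    [0,0,0],
    [0,0,0],
    [0,0,0],
    [0,0,0],
    [0,0,0],
    [0,0,0],
    [0,0,0],
    [0,0,0],
    [0,0,0],
    [0,0,0],
    [0,0,0],
    [0,0,0],
  ],
  yaw=[0,0,0,0,0,0,0,0,0,0,0,0,0,0,0,0,0,0,0,0],
)

```text
time_s: 39.6
ee_pos: [0.4797, 0.0265, 0.2491]
tool_rot: [0.732, 0.681, 0.0, -0.0]
ft_force: [-0.2, 0.3, -0.2]
opening: 0.525
```

```bash
python3 -c "
from h import *
p0=pickle.load(open('w25.pkl','rb'))['pixels'].astype(int)
for k in range(8):
    p=snap('wrist'); d=np.abs(p['pixels'].astype(int)-p0).max(2)>40; d[:, :200]=0
    g=cv2.cvtColor(p['pixels'],cv2.COLOR_RGB2GRAY)[312:322,245:268]; 
    print(round(p['st']['time_s'],2),d.sum(),d[285:330,215:300].sum())
q=snap('side'); save(q,'s26.png',(150,110,120,120),5)"
```

```text
39.6 0 0
39.65 0 0
39.7 0 0
39.75 0 0
39.8 0 0
39.85 0 0
39.9 0 0
39.95 0 0
```

View pics/s26.png

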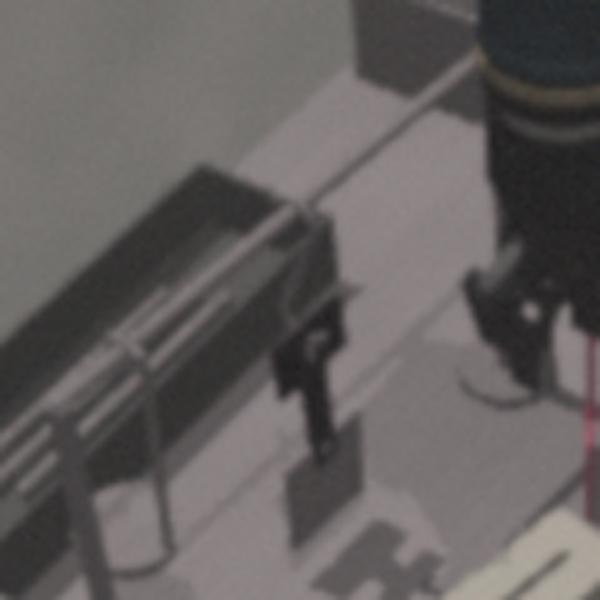

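The hook sits on the bar near (211,152) and the turner hangs from it. It shows no motion over 4 s and the arm is clear.

```bash
python3 -c "
from plant import robot
print(robot.close_job())"
```

```text
the job is handed in; nothing more can be done
None
```

The turner now hangs on the S-hook on the rail, about 8 mm to the +y side of rail_mid. That is an estimate from the seated tool pose. I handed the job in at about 40 s.

**What I did:** I took the hook off the bar, passed its lower end through the hole from the far side and drew the turner straight up out of the rack. I then seated the hook on the rail, opened the fingers and backed away. The fingers never touched the turner. The highest force I read was 3.3 N while seating and about 2 N during the threading; there were no readings during the moves themselves.

**Last checks:** In the final side view the hook sits on the bar with the blade clear of the table, and the rack is empty. Wrist pictures 4 s apart showed no change in the turner. The arm was well clear, and nothing else appeared moved.

**What went wrong or disagreed:**
- **First pinch missed:** The fingertips stood about 24 mm behind the reported TCP, not 14 mm ahead as described. My first pinch closed too high, squeezed the hook with about 4 N and set it swinging briefly. I measured the offset and repeated the grasp.
- **Upright grasp:** The moves cannot tilt the tool, so I gripped the upper shank with the tool upright instead of leaning back 40 degrees.
- **Rail position:** The wrist and fixed cameras differed by about 4–5 mm on the bar's x position.

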